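Clear the tested mortar cores with the tipping skip and hang up the tag

ROBOT

A 6-joint arm with a two-finger parallel gripper is mounted at the origin on a cart in front of the work surface, level with it; the furniture and walls round the work are solid. World frame = base frame: x ahead of the robot, y to its left, z up, the work surface at z = 0. Lengths are in m, angles in degrees, forces in N, time in s.
With the tool pointing down it reaches from about 0.4 to 0.825 m from the base axis. Payload 7 kg.
Tool frame: the origin (TCP) lies between the finger pads; the fingertips stand 19 mm ahead of it and the grasp point (between the pads) is the TCP (r.finger_overhang is the distance from the TCP to the fingertips, in m); z points along the fingers, y is the direction in which the jaws open and shut (so a half turn about z gives the same grasp; the last joint's range is limited). The gripper opens to 88 mm and grips with 3 to 60 N. Pads are 19 mm wide; open, the fingers measure 130 mm over their backs; the gripper's body (78 mm by 193 mm) begins 47 mm behind the grasp point.
Start: joints at [79.761, 20.546, 0.682, 0, -70.136, -16.507], TCP at [0.304, 0.603, 0.246] pointing down, gripper open.
Joint ranges: [-176.03, 176.03], [-82.01, 121.73], [-58.28, 71.71], [-173.87, 95.51], [-174.79, -0.11], [-173.66, 173.66]. Speed limits (degrees/s): [136.94, 136.94, 172.46, 180, 180, 180].

INTERFACE

Orientations are given as [roll, pitch, yaw] about the fixed x, y, z axes, in that order (R = Rz(yaw) Ry(pitch) Rx(roll)).
In Python, from plant import r, optics gives the robot as it stands. The module is installed in compiled form; this text tells all that it offers.
- The arm moves only by the tool step_arm, never from a script. Its argument "increments" is a list of rows, each an object of numbers: "tx", "ty", "tz": the shift along the world's x, y, z in mm; "ax", "ay", "az": the turn, a rotation vector about the world's x, y, z in degrees; "claw": the gripper command: -1 is shut, 1 is fully open, values between are in proportion. In form: [{"tx": .., "ty": .., "tz": .., "ax": .., "ay": .., "az": .., "claw": ..}, ...]. A call has 1 to 12 rows; each row shifts and turns the commanded pose from where the row before left it; what a row does not reach is not made up. A row lasts 1/10 s, in which the tool goes at most 50 mm and 8.59 degrees, less where a joint would pass 70% of its speed; a pose out of reach is approached as far as the arm can. A call with a gripper value outside its range is refused whole. The fingers move at their own pace and stop on an object; "newtons" is the grip in N (left out, the last holds). Time passes only in rows, so rows that do not move let the fingers close. It gives the time, the measured TCP pose, the force and the opening at its end, in the units of the state.
- r.get_state(): the state, without advancing time (a new reading comes with each control period).
- optics.capture(name): name is "scene" or "top" or "wrist"; returns a dict with "image" (384x512x3 uint8, blue, green, red), "depth" (384x512 float32, m along the optical axis (not along the pixel's ray), 0 where there is no reading), "fx", "fy", "cx", "cy" (pixels), "R" (3x3) and "t" (3): a world point X has camera coordinates R X + t. Camera axes: x right, y down, z forward; pixel columns grow to the right and rows downward; lengths in m; the calibration is good to about 2 mm. A picture is of the moment at which its call begins.
- r.close_job(): hands the job in, once; it reports no verdict.
The state is a dict: "time_s": time; "joints": joint angles; "qd": joint speeds; "joint_torque": joint torques, N m; "tcp_pos": TCP position; "eef_rot": TCP orientation; "contact_force": force on the tool from outside, world axes, zero at the start; "moment": the same for the moment, N m; "gripper_width": finger opening in m.
Only numpy, scipy, OpenCV 4.12 (cv2) and the standard library are available. Lean on these libraries where they do the work, as an engineer would, in place of code of your own. Each camera call takes 0.05 s, during which the arm holds its last target. There are 200 camera calls.

TASK

Put all the tested mortar cores from the bench into the green tipping skip, then lift the skip's handle so that it tips forward over its wheels and empties every core into the grey bin in front of it, and lower the skip gently back onto its feet. When it is down, take the yellow tag from its wooden rack and hang it by its hole on the hook to show that the skip is emptied; leave the glass jar, the wash bottle and the sample tin standing where they are.

Things in the scene. Friction and masses are not known exactly. Their poses are not given: they have to be found in the camera images.
- dock: low blue dock, 70 mm high, with a grey open bin fixed to its front; it is fixed to the bench. Origin on the bench top straight under the skip's wheel axle; +x is the direction in which the skip tips, z up. Dock top spans x -0.12 to 0.05, y +-0.085. The axle lies along y at z 0.110. The bin inside spans x 0.058 to 0.290, y +-0.091; floor at z 0.004, walls 4 mm thick, rim at z 0.060.
- skip (a joint): angle by which the skip is tipped forward about its axle, rad: 0 standing on its feet, 1.25 fully tipped (stop). It turns freely and falls back to 0 by its own weight if let go; lifting the handle takes a few N. Cores slide off the floor and out over the open front into the bin beyond about 1.0.
- skip_floor (a point): centre of the upper face of the green skip's floor; moves with the skip; its axes are the dock's when the joint is 0. Floor 208 mm along x and 180 mm wide inside, rising 0.145 rad towards the open front (+x); side walls and the back wall stand 50 mm above it, no front wall. From the axle this point is at x -0.0125, z +0.065 (joint 0).
- skip_handle (a point): middle of the handle, a round black cross-bar of 14 mm diameter, 140 mm long along y, with a 6 mm radius arm at each end 70 mm from the middle; at joint 0 it is at x -0.21, z +0.03 from the axle (0.14 above the bench), and it runs on an arc of 0.212 m radius about the axle. The nearest part of the tub is 80 mm in front of it. It can be pinched from above and turns in the fingers.
- sample_a_center (a point): larger grey mortar core, upright cylinder 50 mm across, 42 mm high, about 0.19 kg; this point is its centre. Absent in some starts.
- sample_b_center (a point): smaller grey mortar core, upright cylinder 42 mm across, 40 mm high, about 0.13 kg; this point is its centre. Absent in some starts.
- sample_c_center (a point): larger grey mortar core, upright cylinder 50 mm across, 42 mm high, about 0.19 kg; this point is its centre. Absent in some starts.
- sample_d_center (a point): smaller grey mortar core, upright cylinder 42 mm across, 40 mm high, about 0.13 kg; this point is its centre. Absent in some starts.
- sample_e_center (a point): larger grey mortar core, upright cylinder 50 mm across, 42 mm high, about 0.19 kg; this point is its centre. Absent in some starts.
- tag_rack: small wooden block 50 x 90 x 35 mm fixed to the bench, with a slot 8 mm wide along its y, 25 mm deep, in which the tag stands loosely. Origin: centre of its underside.
- tag_center (a point): yellow plastic tag, a flat plate 70 mm wide (y), 150 mm high (z), 6 mm thick (x), 0.07 kg; this is its centre. It stands upright in the rack with its foot 10 mm above the bench. Its axes: x across the thickness, z to its top edge.
- tag_eye (a point): centre of the tag's round hole, 29 mm diameter through the thickness, on its middle line 50 mm below its top edge (25 mm above its centre).
- hook: hook stand fixed to the bench: round foot of 100 mm diameter, 12 mm high, a post 14 mm across up to about 178 mm, and at its top one straight round peg of 10 mm diameter that points along the stand's -x and rises slightly. Origin: centre of the foot's underside.
- hook_root (a point): where the peg's centre line meets the post's axis, 170 mm above the bench.
- hook_tip (a point): tip of the peg's centre line, 80 mm out along the stand's -x and 188 mm above the bench.
- glass_jar: sample jar with blue lid, 46 mm across, 72 mm high, origin under its centre; leave alone.
- bottle: white wash bottle with a red spout, 60 x 73 x 174 mm, origin under its centre; leave alone.
- tin: metal sample tin with lid, 61 mm across, 35 mm high, origin under its centre; leave alone. Between the dock and the cores stands in the room the tall sieve shaker (800 mm high), a solid obstacle: its base spans world x above 0.49, y -0.09 to 0.32; pass in front of it.
Mind the look-alikes: they are no part of the job. What is shaped like the part that bears sample_d_center but red is not meant.

How it is judged (in metres and radians):
On the way, in this order (a step that is already met when the one before it is completed fails the run):
1. all the cores present lie in the skip, let go, with the skip down (x of sample_a_center in the frame of skip_floor between -0.11 and 0.1 m and y of sample_a_center in the frame of skip_floor between -0.09 and 0.09 m and z of sample_a_center in the frame of skip_floor between 0 and 0.06 m and contact force between the fingers and sample_a below 0.5 N and x of sample_b_center in the frame of skip_floor between -0.11 and 0.1 m and y of sample_b_center in the frame of skip_floor between -0.09 and 0.09 m and z of sample_b_center in the frame of skip_floor between 0 and 0.06 m and contact force between the fingers and sample_b below 0.5 N and x of sample_c_center in the frame of skip_floor between -0.11 and 0.1 m and y of sample_c_center in the frame of skip_floor between -0.09 and 0.09 m and z of sample_c_center in the frame of skip_floor between 0 and 0.06 m and contact force between the fingers and sample_c below 0.5 N and x of sample_d_center in the frame of skip_floor between -0.11 and 0.1 m and y of sample_d_center in the frame of skip_floor between -0.09 and 0.09 m and z of sample_d_center in the frame of skip_floor between 0 and 0.06 m and contact force between the fingers and sample_d below 0.5 N and x of sample_e_center in the frame of skip_floor between -0.11 and 0.1 m and y of sample_e_center in the frame of skip_floor between -0.09 and 0.09 m and z of sample_e_center in the frame of skip_floor between 0 and 0.06 m and contact force between the fingers and sample_e below 0.5 N and value of joint skip below 0.12 rad), for 0.2 s.
2. the skip is tipped forward by more than 1.0 rad (value of joint skip above 1 rad), for 0.1 s.
3. the skip is back on its feet and all the cores are in the bin (x of sample_a_center in the frame of dock between 0.056 and 0.292 m and y of sample_a_center in the frame of dock between -0.093 and 0.093 m and z of sample_a_center in the frame of dock between 0 and 0.115 m and x of sample_b_center in the frame of dock between 0.056 and 0.292 m and y of sample_b_center in the frame of dock between -0.093 and 0.093 m and z of sample_b_center in the frame of dock between 0 and 0.115 m and x of sample_c_center in the frame of dock between 0.056 and 0.292 m and y of sample_c_center in the frame of dock between -0.093 and 0.093 m and z of sample_c_center in the frame of dock between 0 and 0.115 m and x of sample_d_center in the frame of dock between 0.056 and 0.292 m and y of sample_d_center in the frame of dock between -0.093 and 0.093 m and z of sample_d_center in the frame of dock between 0 and 0.115 m and x of sample_e_center in the frame of dock between 0.056 and 0.292 m and y of sample_e_center in the frame of dock between -0.093 and 0.093 m and z of sample_e_center in the frame of dock between 0 and 0.115 m and value of joint skip below 0.06 rad), for 0.2 s.
4. the tag hangs by its hole on the hook (x of tag_eye in the frame of hook between -0.075 and 0 m and y of tag_eye in the frame of hook between -0.015 and 0.015 m and z of tag_eye in the frame of hook between 0.153 and 0.188 m and angle between tag_center's own z axis and vertical below 0.35 rad and contact force between tag and hook above 0.1 N and contact force between the fingers and tag below 0.3 N), for 0.3 s.
At the end, for the whole second after the job is handed in: All cores lie inside the grey bin; the skip stands on its feet (joint < 0.06 rad); the tag hangs still and released, the peg through its hole (hole centre within 15 mm sideways of the peg, 0-75 mm out from the post, 153-188 mm high; tag within 0.35 rad of upright); jar, bottle, tin moved < 50 mm (all of step 3 and all of step 4 and linear speed of tag below 0.05 m/s and distance of each of glass_jar, bottle, tin from where it was at the start of the episode below 0.05 m); the robot touches nothing.
It fails at once if the skip slams back onto its feet (faster than 2.5 rad/s in the last 0.25 rad) (value of joint skip below 0.25 rad and velocity of joint skip below -2.5 rad/s).
It fails at once if the glass jar is knocked over or moved more than 50 mm (distance of glass_jar from where it was at the start of the episode above 0.05 m or angle between glass_jar's own z axis and vertical above 0.5 rad).
It fails at once if the wash bottle is knocked over or moved more than 50 mm (distance of bottle from where it was at the start of the episode above 0.05 m or angle between bottle's own z axis and vertical above 0.5 rad).
It fails at once if the sample tin is knocked over or moved more than 50 mm (distance of tin from where it was at the start of the episode above 0.05 m or angle between tin's own z axis and vertical above 0.5 rad).
Of sample_a, sample_b, sample_c, sample_d, sample_e only 3 to 5 are there at a start; the rules pass over those that are not, and their reading is None.
At some moment in a run one of sample_a, sample_b, sample_c, sample_d, sample_e may be knocked a few centimetres aside while the robot is not near it.
It also fails if it takes over 210 s, if anything falls off the work surface, if the arm or the gripper's body presses on something with over 40 N, if the wrist force passes 120 N, or if a joint passes its speed limit or range.

## Working session

There is one attempt and no reset: what is moved stays moved. The work goes in short steps, Python scripts to look and compute and a tool call to move; the robot and the scene stay as the last step left them, time stands still between calls to the robot, and variables do not carry over. Pictures are saved under pics/ and viewed, about 12 in all and at most 16, crops included, and the job is handed in when it is done.

Besides the shell and the picture viewer there is one more tool, called after "Call:" as name(argument=value, ...) on one line, values as JSON. step_arm: Moves the arm, as the interface text tells. Its arguments: {"type":"object","properties":{"increments":{"type":"array","items":{"type":"object","properties":{"tx":{"type":"number"},"ty":{"type":"number"},"tz":{"type":"number"},"ax":{"type":"number"},"ay":{"type":"number"},"az":{"type":"number"},"claw":{"type":"number"}}}},"newtons":{"type":"number"}},"required":["increments"]}

```bash
mkdir -p pics; cat > h.py <<'E'
import numpy as np, cv2
from plant import r, optics
def cap(n):
    c=optics.capture(n); c['n']=n; return c
def cloud(c):
    v,u=np.mgrid[0:384,0:512]; d=c['depth']
    P=np.stack([(u-c['cx'])/c['fx']*d,(v-c['cy'])/c['fy']*d,d],-1)
    return (P-c['t'])@c['R']   # R^T (P-t)
def plane(c,u,v,z):
    ray=np.array([(u-c['cx'])/c['fx'],(v-c['cy'])/c['fy'],1])@c['R']; o=-c['R'].T@c['t']
    return o+ray*(z-o[2])/ray[2]
E
python3 - <<'E'
from h import *
s,t=cap('scene'),cap('top')
cv2.imwrite('pics/s.png',s['image']);cv2.imwrite('pics/t.png',t['image'])
for c in (s,t): print(-c['R'].T@c['t'],c['R'][2],c['fx'],(c['depth']>0).mean())
np.savez('c0.npz',**{k+n:c[k] for c,n in((s,'s'),(t,'t')) for k in('image','depth','R','t')})
print(r.get_state())
E
```

```text
[-0.34588491 -0.57198889  0.60967425] [ 0.7475211   0.52965388 -0.40084783] 421.1982304574412 0.9957834879557291
[0.29793773 0.06285311 1.79203269] [ 0.16800972  0.00329415 -0.98577983] 474.9049734626609 0.9958546956380209
{'time_s': 0.1, 'joints': array([ 7.97628799e+01,  2.05892193e+01,  6.38395396e-01, -1.60635415e-02,
       -7.01356984e+01, -1.65073507e+01]), 'qd': array([ 0.09922521, -0.21148661,  0.17031191, -0.06512927, -0.08425308,
        0.02375721]), 'joint_torque': array([-1.00160381e-03, -5.84161270e+01,  2.93750703e+01,  7.01549783e+00,
        1.01423910e-02, -4.85860551e-05]), 'tcp_pos': array([0.30360055, 0.60241227, 0.24469553]), 'eef_rot': array([ 1.79912753e+02, -1.01073421e-02, -2.67499328e+01]), 'contact_force': array([ 0.13663138,  0.6146732 , -0.17825166]), 'moment': array([ 0.00798716, -0.07153775,  0.01332448]), 'gripper_width': 0.0876887488761389}
```

View pics/s.png

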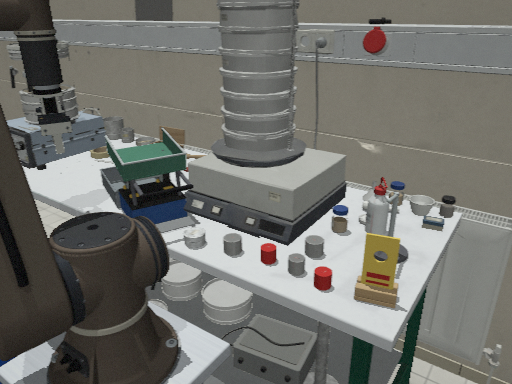

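View pics/t.png

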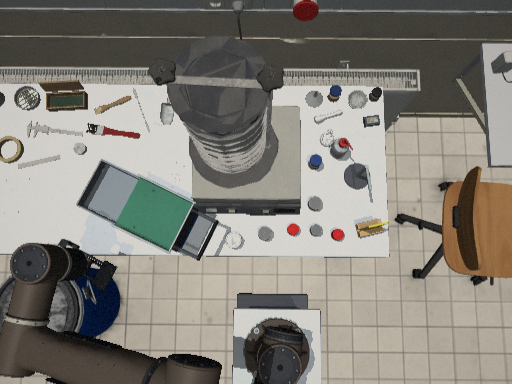

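The scene view shows the green skip and bin at left, with the handle towards the tin (top view 200,235). The grey cores are at top-view pixels (265,233), (316,230) and (315,204). The red look-alikes are at (293,230) and (338,235), and the tag rack at (370,228) with the hook at (357,176).

```bash
python3 - <<'E'
from h import *
t=cap('top');s=cap('scene')
for c in (t,s):
    P=cloud(c); im=c['image'].astype(int); hsv=cv2.cvtColor(c['image'],cv2.COLOR_BGR2HSV).astype(int)
    H,S,V=hsv[...,0],hsv[...,1],hsv[...,2]
    onb=(P[...,2]>0.01)&(P[...,0]>0.2)&(P[...,0]<1.0)&(abs(P[...,1])<0.9)
    def comps(m,name,amin=25):
        n,l,st,ce=cv2.connectedComponentsWithStats(m.astype(np.uint8))
        for i in range(1,n):
            if st[i,4]>=amin:
                q=P[l==i]; zt=np.percentile(q[:,2],90); top=q[q[:,2]>zt-.008]
                lo,hi=np.percentile(top,2,axis=0),np.percentile(top,98,axis=0)
                print(c['n'],name,'px',ce[i].round(),st[i,4],'zt %.3f'%zt,'topmid',((lo+hi)/2)[:2].round(3),'ext',(hi-lo).round(3))
    comps(onb&(P[...,2]>0.025)&(P[...,2]<0.06)&(S<60)&(P[...,0]<0.62)&(P[...,1]<0.3),'grey')
    comps(onb&(S>150)&((H<8)|(H>172))&(P[...,2]<.3),'red')
    comps(onb&(S>120)&(H>20)&(H<35),'yellow')
    comps(onb&(S>80)&(H>65)&(H<95)&(P[...,2]<.4),'green',100)
    comps(onb&(S>80)&(H>100)&(H<130)&(P[...,2]<.4),'blue')
    comps(onb&(S>40)&(H>8)&(H<20)&(P[...,1]<-.1)&(P[...,2]>.02),'wood')
    comps(onb&(P[...,1]<-.15)&(P[...,2]>.1)&(P[...,2]<.3)&(S<60),'tall')
    if c is t:
        cv2.imwrite('pics/t1.png',cv2.resize(t['image'][145:275,60:400],None,fx=2.3,fy=2.3,interpolation=cv2.INTER_CUBIC))
E
```

```text
top grey px [315. 203.] 146 zt 0.046 topmid [ 0.537 -0.138] ext [0.042 0.043 0.011]
top grey px [250. 212.] 450 zt 0.058 topmid [0.504 0.104] ext [0.019 0.35  0.01 ]
top grey px [456. 217.] 79 zt 0.034 topmid [ 0.49  -0.663] ext [0.071 0.019 0.01 ]
top grey px [316. 230.] 109 zt 0.045 topmid [ 0.435 -0.141] ext [0.036 0.037 0.012]
top grey px [264. 233.] 144 zt 0.048 topmid [0.422 0.05 ] ext [0.044 0.045 0.012]
top grey px [233. 240.] 202 zt 0.038 topmid [0.396 0.164] ext [0.052 0.053 0.013]
top red px [109. 131.] 51 zt 0.018 topmid [0.815 0.649] ext [0.022 0.052 0.009]
top red px [126. 134.] 35 zt 0.017 topmid [0.802 0.588] ext [0.017 0.055 0.008]
top red px [343. 142.] 61 zt 0.168 topmid [ 0.732 -0.238] ext [0.021 0.019 0.011]
top red px [293. 229.] 96 zt 0.045 topmid [ 0.438 -0.054] ext [0.037 0.033 0.012]
top red px [337. 234.] 103 zt 0.044 topmid [ 0.421 -0.22 ] ext [0.037 0.035 0.012]
top yellow px [373. 226.] 67 zt 0.164 topmid [ 0.446 -0.341] ext [0.018 0.064 0.011]
top green px [153. 213.] 3091 zt 0.188 topmid [0.502 0.474] ext [0.168 0.139 0.015]
top blue px [335.  90.] 99 
[... 1897 characters left out ...]
.067 0.139 0.03 ]
scene green px [148. 167.] 1076 zt 0.203 topmid [0.428 0.411] ext [0.157 0.249 0.021]
scene blue px [397. 185.] 95 zt 0.075 topmid [ 0.965 -0.224] ext [0.04  0.039 0.009]
scene blue px [156. 210.] 892 zt 0.061 topmid [0.429 0.388] ext [0.142 0.192 0.014]
scene blue px [340. 210.] 125 zt 0.074 topmid [ 0.691 -0.146] ext [0.039 0.039 0.009]
scene blue px [432. 223.] 49 zt 0.028 topmid [ 0.847 -0.371] ext [0.011 0.049 0.009]
scene wood px [340. 223.] 31 zt 0.037 topmid [ 0.682 -0.151] ext [0.018 0.031 0.007]
scene wood px [376. 291.] 463 zt 0.037 topmid [ 0.444 -0.347] ext [0.054 0.088 0.008]
scene tall px [387. 203.] 353 zt 0.182 topmid [ 0.607 -0.312] ext [0.087 0.016 0.018]
```

View pics/t1.png

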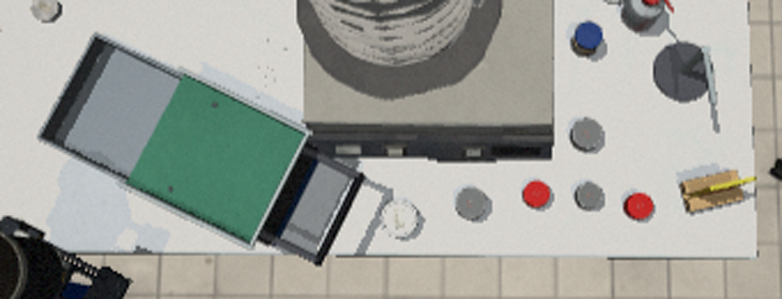

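```bash
python3 - <<'E'
from h import *
t=cap('top');s=cap('scene')
P=cloud(t);hsv=cv2.cvtColor(t['image'],cv2.COLOR_BGR2HSV).astype(int);H,S,V=[hsv[...,i] for i in range(3)]
g=(S>80)&(H>65)&(H<95)&(P[...,1]>.2)&(P[...,1]<.8)&(P[...,2]>.1)
q=P[g];A=np.c_[q[:,:2],np.ones(len(q))];k=np.ones(len(q),bool)
for _ in range(8):
    co,*_=np.linalg.lstsq(A[k],q[k,2],rcond=None); k=abs(A@co-q[:,2])<.006
print('floor plane grad',co,'slope',np.hypot(*co[:2]),'dir yaw',np.degrees(np.arctan2(co[1],co[0])))
rect=cv2.minAreaRect(q[k][:,:2].astype(np.float32));print('floor rect',rect)
m=(P[...,2]>.12)&(P[...,2]<.165)&(V<70)&(P[...,1]>.1)&(P[...,1]<.45)&(P[...,0]<.6)&~g
n,l,st,ce=cv2.connectedComponentsWithStats(m.astype(np.uint8))
for i in range(1,n):
    if st[i,4]>20: print('dark',ce[i],st[i,4],cv2.minAreaRect(P[l==i][:,:2].astype(np.float32)),P[l==i][:,2].mean())
m=(P[...,2]>.045)&(P[...,2]<.068)&(P[...,1]>.4)&(P[...,1]<.85)&(P[...,0]>.35)&(P[...,0]<.8)
n,l,st,ce=cv2.connectedComponentsWithStats(m.astype(np.uint8),connectivity=8)
for i in range(1,n):
    if st[i,4]>20: print('rim',ce[i],st[i,4],cv2.minAreaRect(P[l==i][:,:2].astype(np.float32)))
for u,v in((216.5,223),(199,259)):print(plane(t,u,v,.147))
# all other things of core height on bench
m=(P[...,2]>.02)&(P[...,2]<.06)&(P[...,0]>.25)&(P[...,0]<1.)&(abs(P[...,1])<.95)
n,l,st,ce=cv2.connectedComponentsWithStats(m.astype(np.uint8))
for i in range(1,n):
    if 40<st[i,4]<400: q=P[l==i];print('obj',ce[i].round(),st[i,4],np.median(q,0).round(3))
E
```

```text
floor plane grad [0.02953391 0.13002041 0.10609124] slope 0.13333251208302518 dir yaw 77.20251622079952
floor rect ((0.4766191244125366, 0.4297778606414795), (0.19795441627502441, 0.17827482521533966), 64.6556167602539)
dark [208.79166667 199.41666667] 24 ((0.5320954918861389, 0.24480782449245453), (0.002266923664137721, 0.048047732561826706), 1.0053516626358032) 0.13377439435647653
dark [194.42307692 211.15384615] 26 ((0.48789218068122864, 0.2943078279495239), (0.025039304047822952, 0.014332753606140614), 75.45597839355469) 0.15420727525653774
dark [207.13245033 239.94701987] 151 ((0.3909575641155243, 0.2470269501209259), (0.013264534994959831, 0.1493934541940689), 64.59982299804688) 0.1456679009306905
dark [175.77272727 247.31818182] 22 ((0.3620709478855133, 0.35274845361709595), (0.01994171552360058, 0.01090075634419918), 68.26597595214844) 0.15582592237588344
rim [ 98.01145038 185.67557252] 262 ((0.571256160736084, 0.6311148405075073), (0.16307133436203003, 0.19295747578144073), 64.71754455566406)
[0.44787261 0.216437   0.147     ]
[0.32394015 0.27348001 0.147     ]
obj [358.  98.] 194 [ 0.952 -0.314  0.035]
obj [375.  96.] 71 [ 0.952 -0.371  0.039]
obj [314.  97.] 74 [ 0.951 -0.138  0.03 ]
obj [333.  97.] 50 [ 0.95  -0.213  0.031]
obj [122. 100.] 46 [0.936 0.604 0.024]
obj [103. 108.] 48 [0.904 0.681 0.024]
obj [371. 120.] 134 [ 0.862 -0.361  0.025]
obj [318. 118.] 41 [ 0.868 -0.156  0.024]
obj [ 79. 148.] 85 [0.742 0.761 0.024]
obj [ 91. 185.] 228 [0.597 0.702 0.041]
obj [469. 222.] 366 [ 0.463 -0.703  0.04 ]
obj [315. 203.] 149 [ 0.535 -0.137  0.041]
obj [456. 217.] 122 [ 0.49  -0.662  0.028]
obj [188. 231.] 67 [0.429 0.33  0.039]
obj [369. 228.] 273 [ 0.444 -0.338  0.034]
obj [293. 229.] 106 [ 0.438 -0.056  0.039]
obj [316. 230.] 110 [ 0.435 -0.14   0.039]
obj [264. 233.] 149 [0.422 0.051 0.041]
obj [337. 234.] 113 [ 0.42  -0.22   0.039]
obj [233. 240.] 216 [0.396 0.165 0.034]
```

Call:
step_arm(increments=[{"tz": 40,"az": 3},{"ty": -30,"tz": 30,"az": 3},{"ty": -48,"tx": 5,"az": 3},{"ty": -48,"tx": 5,"az": 3},{"ty": -48,"tx": 10,"az": 3},{"ty": -48,"tx": 10,"az": 3},{"ty": -48,"tx": 10,"az": 3},{"ty": -48,"tx": 15,"az": 3},{"ty": -48,"tx": 15,"az": 3},{"ty": -48,"tx": 15},{"ty": -48,"tx": 10},{"ty": -48,"tx": 10}])

```text
$.increments[0]: bad value
```

Call:
step_arm(increments=[{"ty": -47,"tx": 10,"tz": -25},{"tz": -25},{"tz": -25},{}])

```text
$.increments[0]: bad value
```

```bash
cat >> h.py <<'E'
def cores(c,zt=.042,pr=True):
    """dark grey discs at core-top height: contour centroid of points near top height, ray onto plane z=zt"""
    P=cloud(c);hsv=cv2.cvtColor(c['image'],cv2.COLOR_BGR2HSV).astype(int)
    out=[]
    for nm,cm in(('grey',hsv[...,1]<60),('red',(hsv[...,1]>120)&((hsv[...,0]<10)|(hsv[...,0]>170)))):
        m=(cm&(P[...,2]>zt-.009)&(P[...,2]<zt+.009)).astype(np.uint8)
        m=cv2.morphologyEx(m,cv2.MORPH_OPEN,np.ones((5,5)))
        for k in cv2.findContours(m,0,2)[0]:
            if cv2.contourArea(k)>200:
                (u,v),rad=cv2.minEnclosingCircle(k); M=cv2.moments(k); 
                X=plane(c,M['m10']/M['m00'],M['m01']/M['m00'],zt)
                e=plane(c,u+rad,v,zt)-plane(c,u,v,zt)
                print(nm,(round(u),round(v)),X.round(4),'diam %.3f'%(2*np.linalg.norm(e)),'fill %.2f'%(cv2.contourArea(k)/(np.pi*rad**2)))
E
python3 - <<'E'
from h import *
s=r.get_state();print(s['tcp_pos'],s['eef_rot'],s['time_s'])
c=cap('wrist');cv2.imwrite('pics/w1.png',c['image']);cores(c)
print(-c['R'].T@c['t'],c['R'][2],c['fx'])
E
```

```text
[0.30371131 0.60265084 0.24526348] [ 1.79970130e+02 -3.10956858e-03 -2.67476664e+01] 0.3
[0.37801766 0.56556403 0.38424306] [-0.27558218  0.13765623 -0.95137018] 298.02254872959077
```

View pics/w1.png

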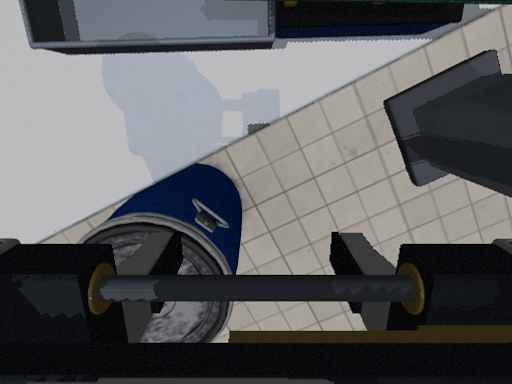

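Both moves were refused, so the view still shows the bench edge and the bin corner. Rows probably need all seven fields.

Call:
step_arm(increments=[{"tx": 0,"ty": 0,"tz": 40,"ax": 0,"ay": 0,"az": 3,"claw": 1},{"tx": 0,"ty": -30,"tz": 30,"ax": 0,"ay": 0,"az": 3,"claw": 1},{"tx": 5,"ty": -48,"tz": 0,"ax": 0,"ay": 0,"az": 3,"claw": 1},{"tx": 5,"ty": -48,"tz": 0,"ax": 0,"ay": 0,"az": 3,"claw": 1},{"tx": 10,"ty": -48,"tz": 0,"ax": 0,"ay": 0,"az": 3,"claw": 1},{"tx": 10,"ty": -48,"tz": 0,"ax": 0,"ay": 0,"az": 3,"claw": 1},{"tx": 10,"ty": -48,"tz": 0,"ax": 0,"ay": 0,"az": 3,"claw": 1},{"tx": 15,"ty": -48,"tz": 0,"ax": 0,"ay": 0,"az": 3,"claw": 1},{"tx": 15,"ty": -48,"tz": 0,"ax": 0,"ay": 0,"az": 3,"claw": 1},{"tx": 15,"ty": -48,"tz": 0,"ax": 0,"ay": 0,"az": 0,"claw": 1},{"tx": 10,"ty": -48,"tz": 0,"ax": 0,"ay": 0,"az": 0,"claw": 1},{"tx": 10,"ty": -48,"tz": 0,"ax": 0,"ay": 0,"az": 0,"claw": 1}], newtons=25)

```text
time_s: 1.55
tcp_pos: [0.4084, 0.0917, 0.316]
eef_rot: [-180.0, -0.1, 0.3]
contact_force: [1.3, -0.4, -0.1]
gripper_width: 0.0877
```

Call:
step_arm(increments=[{"tx": 10,"ty": -47,"tz": -25,"ax": 0,"ay": 0,"az": 0,"claw": 1},{"tx": 0,"ty": 0,"tz": -25,"ax": 0,"ay": 0,"az": 0,"claw": 1},{"tx": 0,"ty": 0,"tz": -25,"ax": 0,"ay": 0,"az": 0,"claw": 1},{"tx": 0,"ty": 0,"tz": 0,"ax": 0,"ay": 0,"az": 0,"claw": 1}])

```text
time_s: 1.95
tcp_pos: [0.416, 0.0488, 0.2399]
eef_rot: [179.9, 0.3, 0.1]
contact_force: [0.7, 0.6, 0.2]
gripper_width: 0.0875
```

```bash
python3 - <<'E'
from h import *
s=r.get_state();print(s['tcp_pos'],s['eef_rot'],s['time_s'],s['joints'])
c=cap('wrist');cv2.imwrite('pics/w2.png',c['image']);cores(c)
print(-c['R'].T@c['t'],c['R'][2],c['fx'])
E
```

```text
[0.41595113 0.04880798 0.23993824] [1.79892129e+02 2.67200995e-01 1.46990834e-01] 1.95 [ 33.89205489  -4.20098214 -29.70479457  -0.06492191 -64.77830615
  56.28299672]
grey (257, 164) [0.424  0.0478 0.042 ] diam 0.050 fill 0.93
grey (421, 153) [ 0.4384 -0.1391  0.042 ] diam 0.047 fill 0.82
grey (253, 100) [0.4935 0.0541 0.042 ] diam 0.083 fill 0.11
grey (435, 57) [ 0.5332 -0.1385  0.042 ] diam 0.060 fill 0.63
red (486, 165) [ 0.4233 -0.218   0.042 ] diam 0.049 fill 0.71
red (348, 150) [ 0.4409 -0.0558  0.042 ] diam 0.044 fill 0.86
[0.49987859 0.05000801 0.3785442 ] [-0.312758   -0.00334581 -0.94982695] 298.02254872959077
```

View pics/w2.png

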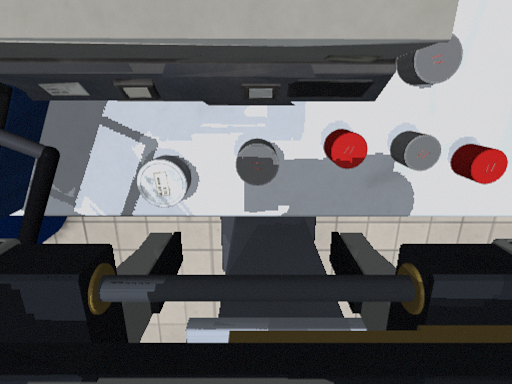

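The wrist view shows the tin (163,182), the near core (257,164), reds (346,149) and (478,163), the small core (414,151) and the third core (436,60). The shaker front runs along row 70-100.

```bash
python3 - <<'E'
from h import *
for n in('top','scene'):
    P=cloud(cap(n)); 
    for x in(.47,.48,.485,.49,.495,.5,.51,.52,.54):
        m=(abs(P[...,0]-x)<.003)&(P[...,1]>-.05)&(P[...,1]<.13); print(n,x,m.sum(),np.percentile(P[m][:,2],[2,50,98]).round(3) if m.any() else '')
E
```

```text
top 0.47 0 
top 0.48 0 
top 0.485 0 
top 0.49 2 [-0.     0.001  0.002]
top 0.495 17 [-0.008  0.036  0.041]
top 0.5 19 [0.035 0.053 0.061]
top 0.51 22 [0.06  0.067 0.071]
top 0.52 27 [0.071 0.077 0.087]
top 0.54 77 [0.164 0.17  0.178]
scene 0.47 37 [-0.002  0.     0.002]
scene 0.48 35 [-0.001  0.     0.002]
scene 0.485 33 [-0.599  0.001  0.015]
scene 0.49 96 [-0.6    0.033  0.043]
scene 0.495 338 [-0.002  0.036  0.051]
scene 0.5 338 [-0.597  0.045  0.059]
scene 0.51 269 [-0.599  0.063  0.073]
scene 0.52 231 [-0.602  0.072  0.081]
scene 0.54 240 [-0.601  0.149  0.173]
```

Call:
step_arm(increments=[{"tx": 5,"ty": 2,"tz": -40,"ax": 0,"ay": 0,"az": 0,"claw": 1},{"tx": 0,"ty": 0,"tz": -45,"ax": 0,"ay": 0,"az": 0,"claw": 1},{"tx": 0,"ty": 0,"tz": -45,"ax": 0,"ay": 0,"az": 0,"claw": 1},{"tx": 0,"ty": 0,"tz": -40,"ax": 0,"ay": 0,"az": 0,"claw": 1},{"tx": 0,"ty": 0,"tz": -25,"ax": 0,"ay": 0,"az": 0,"claw": 1},{"tx": 0,"ty": 0,"tz": -15,"ax": 0,"ay": 0,"az": 0,"claw": 1},{"tx": 0,"ty": 0,"tz": -7,"ax": 0,"ay": 0,"az": 0,"claw": 1},{"tx": 0,"ty": 0,"tz": 0,"ax": 0,"ay": 0,"az": 0,"claw": 1}])

```text
time_s: 2.9
tcp_pos: [0.4234, 0.0529, 0.0256]
eef_rot: [180.0, -0.0, 0.3]
contact_force: [-0.6, 0.0, -0.3]
gripper_width: 0.0877
```

Call:
step_arm(increments=[{"tx": 0,"ty": 0,"tz": 0,"ax": 0,"ay": 0,"az": 0,"claw": -1},{"tx": 0,"ty": 0,"tz": 0,"ax": 0,"ay": 0,"az": 0,"claw": -1},{"tx": 0,"ty": 0,"tz": 0,"ax": 0,"ay": 0,"az": 0,"claw": -1},{"tx": 0,"ty": 0,"tz": 0,"ax": 0,"ay": 0,"az": 0,"claw": -1},{"tx": 0,"ty": 0,"tz": 0,"ax": 0,"ay": 0,"az": 0,"claw": -1}])

```text
time_s: 3.4
tcp_pos: [0.4228, 0.0521, 0.0258]
eef_rot: [-180.0, -0.0, 0.3]
contact_force: [-0.2, -1.7, 1.4]
gripper_width: 0.0531
```

Call:
step_arm(increments=[{"tx": 0,"ty": 0,"tz": 20,"ax": 0,"ay": 0,"az": 0,"claw": -1},{"tx": 0,"ty": 0,"tz": 48,"ax": 0,"ay": 0,"az": 0,"claw": -1},{"tx": 0,"ty": 0,"tz": 48,"ax": 0,"ay": 0,"az": 0,"claw": -1},{"tx": -5,"ty": 0,"tz": 48,"ax": 0,"ay": 0,"az": 0,"claw": -1},{"tx": -15,"ty": 0,"tz": 45,"ax": 0,"ay": 0,"az": -3,"claw": -1},{"tx": -15,"ty": 20,"tz": 41,"ax": 0,"ay": 0,"az": -3,"claw": -1},{"tx": -10,"ty": 47,"tz": 0,"ax": 0,"ay": 0,"az": -4,"claw": -1},{"tx": 0,"ty": 48,"tz": 0,"ax": 0,"ay": 0,"az": -4,"claw": -1},{"tx": 0,"ty": 48,"tz": 0,"ax": 0,"ay": 0,"az": -4,"claw": -1},{"tx": 10,"ty": 48,"tz": 0,"ax": 0,"ay": 0,"az": -4,"claw": -1},{"tx": 10,"ty": 48,"tz": 0,"ax": 0,"ay": 0,"az": -4,"claw": -1},{"tx": 10,"ty": 48,"tz": 0,"ax": 0,"ay": 0,"az": 0,"claw": -1}])

```text
time_s: 4.6
tcp_pos: [0.4073, 0.3609, 0.2751]
eef_rot: [180.0, 0.0, -25.9]
contact_force: [0.7, -0.4, -1.3]
gripper_width: 0.0497
```

Call:
step_arm(increments=[{"tx": 10,"ty": 45,"tz": 0,"ax": 0,"ay": 0,"az": 0,"claw": -1},{"tx": 5,"ty": 24,"tz": 0,"ax": 0,"ay": 0,"az": 0,"claw": -1},{"tx": 0,"ty": 0,"tz": 0,"ax": 0,"ay": 0,"az": 0,"claw": -1},{"tx": 0,"ty": 0,"tz": 0,"ax": 0,"ay": 0,"az": 0,"claw": -1}])

```text
time_s: 5.0
tcp_pos: [0.4222, 0.4279, 0.2741]
eef_rot: [179.8, 0.0, -25.7]
contact_force: [0.1, -0.6, -2.2]
gripper_width: 0.0497
```

```bash
python3 - <<'E'
from h import *
s=r.get_state();print(s['tcp_pos'],s['eef_rot'],s['time_s'],s['gripper_width'],s['contact_force'])
c=cap('wrist');cv2.imwrite('pics/w3.png',c['image'])
P=cloud(c);hsv=cv2.cvtColor(c['image'],cv2.COLOR_BGR2HSV).astype(int)
g=(hsv[...,1]>80)&(hsv[...,0]>65)&(hsv[...,0]<95)
q=P[g];A=np.c_[q[:,:2],np.ones(len(q))];k=np.ones(len(q),bool)
for _ in range(15):
    co,*_=np.linalg.lstsq(A[k],q[k,2],rcond=None); k=abs(A@co-q[:,2])<.006
print(co,np.hypot(*co[:2]),np.degrees(np.arctan2(co[1],co[0])),cv2.minAreaRect(q[k][:,:2].astype(np.float32)))
E
```

```text
[0.42222411 0.42794244 0.2740918 ] [ 1.79842321e+02  3.02287416e-02 -2.57270662e+01] 5.0 0.04972465133631149 [ 0.09568079 -0.59981052 -2.21420026]
[0.06297183 0.13005729 0.08984203] 0.1445003435557024 64.1644170614534 ((0.4540398418903351, 0.38156282901763916), (0.30230534076690674, 0.18171937763690948), 64.73320007324219)
```

View pics/w3.png

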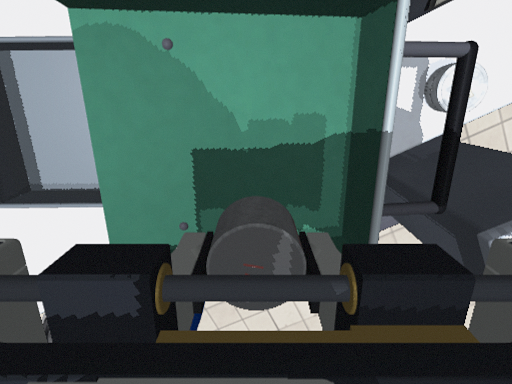

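```bash
python3 - <<'E'
from h import *
c=cap('wrist');P=cloud(c)
d=np.array([np.cos(np.radians(64.7)),np.sin(np.radians(64.7))]);n=np.array([-d[1],d[0]]);o=np.array([.476,.425])
for u,v in((230,320),(260,320),(195,322),(183,226),(180,240),(168,44),(200,8),(200,3),(75,20),(95,150),(110,240),(385,100),(372,230),(404,20),(378,245),(470,60),(460,120),(445,190),(300,100),(460,85),(256,215),(256,260)):
    q=P[v,u]; w=q[:2]-o; print((u,v),q.round(3),'uv',(w@d).round(3),(w@n).round(3))
E
```

```text
(230, 320) [-0.362  0.939 -0.749] uv 0.106 0.977
(260, 320) [-0.422  0.809 -0.747] uv -0.036 0.976
(195, 322) [ 0.036  0.798 -0.259] uv 0.15 0.557
(183, 226) [0.43  0.492 0.182] uv 0.041 0.07
(180, 240) [0.449 0.46  0.268] uv 0.02 0.04
(168, 44) [0.556 0.432 0.182] uv 0.04 -0.069
(200, 8) [0.563 0.4   0.189] uv 0.015 -0.089
(200, 3) [0.562 0.399 0.201] uv 0.013 -0.089
(75, 20) [0.593 0.479 0.189] uv 0.099 -0.083
(95, 150) [0.515 0.518 0.189] uv 0.1 0.004
(110, 240) [0.448 0.549 0.19 ] uv 0.1 0.079
(385, 100) [0.459 0.316 0.21 ] uv -0.106 -0.031
(372, 230) [0.375 0.355 0.212] uv -0.107 0.061
(404, 20) [0.498 0.293 0.214] uv -0.11 -0.076
(378, 245) [0.439 0.376 0.328] uv -0.06 0.012
(470, 60) [0.447 0.221 0.148] uv -0.197 -0.061
(460, 120) [0.402 0.239 0.147] uv -0.2 -0.013
(445, 190) [0.345 0.267 0.147] uv -0.199 0.051
(300, 100) [0.48  0.361 0.167] uv -0.056 -0.031
(460, 85) [0.43  0.23  0.144] uv -0.196 -0.042
(256, 215) [0.446 0.416 0.274] uv -0.021 0.024
(256, 260) [0.429 0.424 0.286] uv -0.021 0.042
```

Call:
step_arm(increments=[{"tx": 0,"ty": 0,"tz": -30,"ax": 0,"ay": 0,"az": 0,"claw": -1},{"tx": 0,"ty": 0,"tz": -25,"ax": 0,"ay": 0,"az": 0,"claw": -1},{"tx": 0,"ty": 0,"tz": -12,"ax": 0,"ay": 0,"az": 0,"claw": -1},{"tx": 0,"ty": 0,"tz": 0,"ax": 0,"ay": 0,"az": 0,"claw": -1},{"tx": 0,"ty": 0,"tz": 0,"ax": 0,"ay": 0,"az": 0,"claw": -1}])

```text
time_s: 5.6
tcp_pos: [0.4232, 0.4283, 0.2098]
eef_rot: [-179.9, -0.0, -25.7]
contact_force: [0.2, 0.5, -1.8]
gripper_width: 0.0498
```

Call:
step_arm(increments=[{"tx": 0,"ty": 0,"tz": 0,"ax": 0,"ay": 0,"az": 0,"claw": 0.6},{"tx": 0,"ty": 0,"tz": 0,"ax": 0,"ay": 0,"az": 0,"claw": 0.6},{"tx": 0,"ty": 0,"tz": 0,"ax": 0,"ay": 0,"az": 0,"claw": 0.6},{"tx": 0,"ty": 0,"tz": 30,"ax": 0,"ay": 0,"az": 0,"claw": 0.6},{"tx": 0,"ty": 0,"tz": 40,"ax": 0,"ay": 0,"az": 0,"claw": 1},{"tx": 0,"ty": 0,"tz": 35,"ax": 0,"ay": 0,"az": 0,"claw": 1}])

```text
time_s: 6.2
tcp_pos: [0.423, 0.4284, 0.3158]
eef_rot: [-179.9, -0.0, -25.7]
contact_force: [-0.1, 0.1, -0.2]
gripper_width: 0.0807
```

Call:
step_arm(increments=[{"tx": -10,"ty": -30,"tz": 0,"ax": 0,"ay": 0,"az": 0,"claw": 1},{"tx": -3,"ty": -49,"tz": 0,"ax": 0,"ay": 0,"az": -6,"claw": 1},{"tx": 0,"ty": -49,"tz": 0,"ax": 0,"ay": 0,"az": -6,"claw": 1},{"tx": 0,"ty": -49,"tz": 0,"ax": 0,"ay": 0,"az": -6,"claw": 1},{"tx": 0,"ty": -49,"tz": 0,"ax": 0,"ay": 0,"az": -6,"claw": 1},{"tx": 0,"ty": -49,"tz": 0,"ax": 0,"ay": 0,"az": -6,"claw": 1},{"tx": 0,"ty": -49,"tz": 0,"ax": 0,"ay": 0,"az": -6,"claw": 1},{"tx": 0,"ty": -49,"tz": 0,"ax": 0,"ay": 0,"az": -6,"claw": 1},{"tx": 5,"ty": -49,"tz": 0,"ax": 0,"ay": 0,"az": -6,"claw": 1},{"tx": 10,"ty": -48,"tz": -10,"ax": 0,"ay": 0,"az": -6,"claw": 1},{"tx": 10,"ty": -48,"tz": -10,"ax": 0,"ay": 0,"az": -6,"claw": 1},{"tx": 4,"ty": -48,"tz": -10,"ax": 0,"ay": 0,"az": -4,"claw": 1}])

```text
time_s: 7.4
tcp_pos: [0.4393, -0.1398, 0.2841]
eef_rot: [-179.9, -0.0, -90.0]
contact_force: [1.6, 0.7, 0.6]
gripper_width: 0.0874
```

Call:
step_arm(increments=[{"tx": 0,"ty": -5,"tz": -45,"ax": 0,"ay": 0,"az": 0,"claw": 1},{"tx": 0,"ty": 0,"tz": -20,"ax": 0,"ay": 0,"az": 0,"claw": 1},{"tx": 0,"ty": 0,"tz": 0,"ax": 0,"ay": 0,"az": 0,"claw": 1},{"tx": 0,"ty": 0,"tz": 0,"ax": 0,"ay": 0,"az": 0,"claw": 1}])

```text
time_s: 7.8
tcp_pos: [0.4394, -0.1428, 0.2196]
eef_rot: [-179.9, -0.0, -89.7]
contact_force: [-0.2, 0.9, 2.0]
gripper_width: 0.0877
```

```bash
python3 - <<'E'
from h import *
s=r.get_state();print(s['tcp_pos'],s['eef_rot'],s['time_s'],s['contact_force'])
c=cap('wrist');cv2.imwrite('pics/w4.png',c['image']);cores(c)
E
```

```text
[ 0.43940835 -0.14281974  0.21956955] [-1.79948564e+02 -3.48619587e-02 -8.97142050e+01] 7.8 [-0.16378947  0.8806533   2.02024591]
grey (211, 322) [0.4939 0.0514 0.042 ] diam 0.054 fill 0.23
grey (204, 246) [ 0.4993 -0.0585  0.042 ] diam 0.044 fill 0.21
grey (257, 176) [ 0.4373 -0.1435  0.042 ] diam 0.041 fill 0.91
grey (167, 178) [ 0.5364 -0.1409  0.042 ] diam 0.052 fill 0.89
red (255, 243) [ 0.4394 -0.0612  0.042 ] diam 0.041 fill 0.84
red (273, 100) [ 0.4216 -0.2234  0.042 ] diam 0.042 fill 0.90
```

Call:
step_arm(increments=[{"tx": -2,"ty": 0,"tz": -45,"ax": 0,"ay": 0,"az": 0,"claw": 0.6},{"tx": 0,"ty": 0,"tz": -45,"ax": 0,"ay": 0,"az": 0,"claw": 0.6},{"tx": 0,"ty": 0,"tz": -45,"ax": 0,"ay": 0,"az": 0,"claw": 0.6},{"tx": 0,"ty": 0,"tz": -35,"ax": 0,"ay": 0,"az": 0,"claw": 0.6},{"tx": 0,"ty": 0,"tz": -18,"ax": 0,"ay": 0,"az": 0,"claw": 0.6},{"tx": 0,"ty": 0,"tz": -10,"ax": 0,"ay": 0,"az": 0,"claw": 0.6},{"tx": 0,"ty": 0,"tz": 0,"ax": 0,"ay": 0,"az": 0,"claw": 0.6}])

```text
time_s: 8.55
tcp_pos: [0.4378, -0.1422, 0.0207]
eef_rot: [-180.0, -0.0, -89.7]
contact_force: [-0.6, 0.6, 1.2]
gripper_width: 0.0701
```

Call:
step_arm(increments=[{"tx": 0,"ty": 0,"tz": 0,"ax": 0,"ay": 0,"az": 0,"claw": -1},{"tx": 0,"ty": 0,"tz": 0,"ax": 0,"ay": 0,"az": 0,"claw": -1},{"tx": 0,"ty": 0,"tz": 0,"ax": 0,"ay": 0,"az": 0,"claw": -1},{"tx": 0,"ty": 0,"tz": 0,"ax": 0,"ay": 0,"az": 0,"claw": -1},{"tx": 0,"ty": 0,"tz": 0,"ax": 0,"ay": 0,"az": 0,"claw": -1},{"tx": 0,"ty": 0,"tz": 10,"ax": 0,"ay": 0,"az": 0,"claw": -1},{"tx": 0,"ty": 0,"tz": 30,"ax": 0,"ay": 0,"az": 0,"claw": -1},{"tx": -5,"ty": 0,"tz": 48,"ax": 0,"ay": 0,"az": 0,"claw": -1},{"tx": -5,"ty": 0,"tz": 48,"ax": 0,"ay": 0,"az": 0,"claw": -1},{"tx": -5,"ty": 0,"tz": 48,"ax": 0,"ay": 0,"az": 0,"claw": -1},{"tx": -5,"ty": 0,"tz": 48,"ax": 0,"ay": 0,"az": 0,"claw": -1},{"tx": 0,"ty": 20,"tz": 20,"ax": 0,"ay": 0,"az": 4,"claw": -1}])

```text
time_s: 9.75
tcp_pos: [0.4171, -0.1238, 0.2778]
eef_rot: [-179.6, -0.0, -85.8]
contact_force: [0.2, 1.0, -1.9]
gripper_width: 0.0417
```

Call:
step_arm(increments=[{"tx": 0,"ty": 48,"tz": 0,"ax": 0,"ay": 0,"az": 6,"claw": -1},{"tx": 0,"ty": 48,"tz": 0,"ax": 0,"ay": 0,"az": 6,"claw": -1},{"tx": 0,"ty": 48,"tz": 0,"ax": 0,"ay": 0,"az": 6,"claw": -1},{"tx": 0,"ty": 48,"tz": 0,"ax": 0,"ay": 0,"az": 6,"claw": -1},{"tx": 0,"ty": 48,"tz": 0,"ax": 0,"ay": 0,"az": 6,"claw": -1},{"tx": 0,"ty": 48,"tz": 0,"ax": 0,"ay": 0,"az": 6,"claw": -1},{"tx": 0,"ty": 48,"tz": 0,"ax": 0,"ay": 0,"az": 6,"claw": -1},{"tx": 5,"ty": 48,"tz": 0,"ax": 0,"ay": 0,"az": 6,"claw": -1},{"tx": 12,"ty": 48,"tz": 0,"ax": 0,"ay": 0,"az": 6,"claw": -1},{"tx": 15,"ty": 46,"tz": 0,"ax": 0,"ay": 0,"az": 6,"claw": -1},{"tx": 15,"ty": 40,"tz": 0,"ax": 0,"ay": 0,"az": 0,"claw": -1},{"tx": 8,"ty": 11,"tz": 0,"ax": 0,"ay": 0,"az": 0,"claw": -1}])

```text
time_s: 10.95
tcp_pos: [0.472, 0.4093, 0.2715]
eef_rot: [179.9, 0.0, -25.6]
contact_force: [-0.5, 0.6, -2.3]
gripper_width: 0.042
```

Call:
step_arm(increments=[{"tx": 0,"ty": 0,"tz": -20,"ax": 0,"ay": 0,"az": 0,"claw": -1},{"tx": 0,"ty": 0,"tz": -15,"ax": 0,"ay": 0,"az": 0,"claw": -1},{"tx": 0,"ty": 0,"tz": 0,"ax": 0,"ay": 0,"az": 0,"claw": -1}])

```text
time_s: 11.25
tcp_pos: [0.4705, 0.4047, 0.2352]
eef_rot: [179.7, 0.1, -25.8]
contact_force: [-0.3, -1.0, -2.5]
gripper_width: 0.0417
```

```bash
python3 - <<'E'
from h import *
s=r.get_state();print(s['tcp_pos'],s['eef_rot'],s['time_s'],s['contact_force'],s['gripper_width'])
cv2.imwrite('pics/w5.png',cap('wrist')['image'])
E
```

```text
[0.47051165 0.40472441 0.235199  ] [ 1.79713810e+02  8.64998765e-02 -2.57839053e+01] 11.25 [-0.31989906 -0.99790395 -2.52878067] 0.04167652000933276
```

View pics/w5.png

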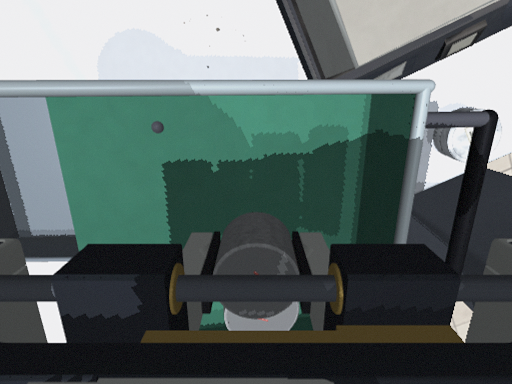

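The held core is at (257,260) and the first core stands behind it at (262,318).

Call:
step_arm(increments=[{"tx": 0,"ty": 0,"tz": -20,"ax": 0,"ay": 0,"az": 0,"claw": -1},{"tx": 0,"ty": 0,"tz": -11,"ax": 0,"ay": 0,"az": 0,"claw": -1},{"tx": 0,"ty": 0,"tz": 0,"ax": 0,"ay": 0,"az": 0,"claw": -1},{"tx": 0,"ty": 0,"tz": 0,"ax": 0,"ay": 0,"az": 0,"claw": 0.4},{"tx": 0,"ty": 0,"tz": 0,"ax": 0,"ay": 0,"az": 0,"claw": 0.4},{"tx": 0,"ty": 0,"tz": 0,"ax": 0,"ay": 0,"az": 0,"claw": 0.4},{"tx": 0,"ty": 0,"tz": 30,"ax": 0,"ay": 0,"az": 0,"claw": 0.4},{"tx": 0,"ty": 0,"tz": 45,"ax": 0,"ay": 0,"az": 0,"claw": 1},{"tx": -5,"ty": 0,"tz": 45,"ax": 0,"ay": 0,"az": 0,"claw": 1},{"tx": -15,"ty": -30,"tz": 0,"ax": 0,"ay": 0,"az": 0,"claw": 1},{"tx": -20,"ty": -40,"tz": 0,"ax": 0,"ay": 0,"az": 0,"claw": 1},{"tx": -20,"ty": -40,"tz": 0,"ax": 0,"ay": 0,"az": 0,"claw": 1}])

```text
time_s: 12.5
tcp_pos: [0.4112, 0.2954, 0.327]
eef_rot: [-179.9, -0.0, -25.7]
contact_force: [0.2, -0.0, 0.6]
gripper_width: 0.0869
```

Call:
step_arm(increments=[{"tx": 0,"ty": -48,"tz": 0,"ax": 0,"ay": 0,"az": -6,"claw": 1},{"tx": 0,"ty": -48,"tz": 0,"ax": 0,"ay": 0,"az": -6,"claw": 1},{"tx": 0,"ty": -48,"tz": 0,"ax": 0,"ay": 0,"az": -6,"claw": 1},{"tx": 0,"ty": -48,"tz": 0,"ax": 0,"ay": 0,"az": -6,"claw": 1},{"tx": 0,"ty": -48,"tz": 0,"ax": 0,"ay": 0,"az": -6,"claw": 1},{"tx": 0,"ty": -48,"tz": 0,"ax": 0,"ay": 0,"az": -6,"claw": 1},{"tx": 10,"ty": -47,"tz": 0,"ax": 0,"ay": 0,"az": -6,"claw": 1},{"tx": 15,"ty": -46,"tz": 0,"ax": 0,"ay": 0,"az": -6,"claw": 1},{"tx": 25,"ty": -42,"tz": 0,"ax": 0,"ay": 0,"az": -6,"claw": 1},{"tx": 35,"ty": -15,"tz": -20,"ax": 0,"ay": 0,"az": -6,"claw": 1},{"tx": 30,"ty": 0,"tz": -30,"ax": 0,"ay": 0,"az": -4,"claw": 1},{"tx": 10,"ty": 0,"tz": -30,"ax": 0,"ay": 0,"az": 0,"claw": 1}])

```text
time_s: 13.7
tcp_pos: [0.5393, -0.1429, 0.2458]
eef_rot: [-179.9, -0.0, -90.0]
contact_force: [0.1, 0.0, -0.4]
gripper_width: 0.0876
```

```bash
python3 - <<'E'
from h import *
s=r.get_state();print(s['tcp_pos'],s['eef_rot'],s['time_s'],s['contact_force'])
c=cap('wrist');cores(c)
E
```

```text
[ 0.53933143 -0.14286582  0.24575912] [-1.79899376e+02 -1.87824712e-02 -8.99867952e+01] 13.7 [ 0.08748939  0.01723887 -0.38516929]
grey (267, 152) [ 0.5257 -0.1652  0.042 ] diam 0.050 fill 0.95
grey (90, 88) [ 0.717  -0.2356  0.042 ] diam 0.040 fill 0.22
red (332, 233) [ 0.446  -0.0659  0.042 ] diam 0.040 fill 0.54
red (361, 100) [ 0.4241 -0.2236  0.042 ] diam 0.045 fill 0.82
```

The third core has been knocked to (0.526,-0.165), so I'm correcting for that.

Call:
step_arm(increments=[{"tx": -14,"ty": -22,"tz": -30,"ax": 0,"ay": 0,"az": 0,"claw": 1},{"tx": 0,"ty": 0,"tz": -30,"ax": 0,"ay": 0,"az": 0,"claw": 1},{"tx": 0,"ty": 0,"tz": 0,"ax": 0,"ay": 0,"az": 0,"claw": 1}])

```text
time_s: 14.05
tcp_pos: [0.5203, -0.1638, 0.1839]
eef_rot: [179.7, 0.0, -89.8]
contact_force: [-0.2, 0.1, -0.8]
gripper_width: 0.0873
```

```bash
python3 - <<'E'
from h import *
s=r.get_state();print(s['tcp_pos'],s['eef_rot'],s['time_s'],s['contact_force'])
c=cap('wrist');cores(c)
E
```

```text
[ 0.52028791 -0.1638349   0.18388693] [ 1.79678524e+02  3.56297962e-02 -8.98068120e+01] 14.05 [-0.16378435  0.13288768 -0.81192758]
grey (249, 184) [ 0.5258 -0.1658  0.042 ] diam 0.050 fill 0.94
grey (23, 111) [ 0.7193 -0.2348  0.042 ] diam 0.059 fill 0.19
red (320, 269) [ 0.4477 -0.0716  0.042 ] diam 0.028 fill 0.51
red (359, 124) [ 0.4238 -0.2238  0.042 ] diam 0.045 fill 0.85
```

Call:
step_arm(increments=[{"tx": 5,"ty": -2,"tz": -40,"ax": 0,"ay": 0,"az": 0,"claw": 1},{"tx": 0,"ty": 0,"tz": -45,"ax": 0,"ay": 0,"az": 0,"claw": 1},{"tx": 0,"ty": 0,"tz": -45,"ax": 0,"ay": 0,"az": 0,"claw": 1},{"tx": 0,"ty": 0,"tz": -20,"ax": 0,"ay": 0,"az": 0,"claw": 1},{"tx": 0,"ty": 0,"tz": -11,"ax": 0,"ay": 0,"az": 0,"claw": 1},{"tx": 0,"ty": 0,"tz": 0,"ax": 0,"ay": 0,"az": 0,"claw": 1}])

```text
time_s: 14.7
tcp_pos: [0.5287, -0.1655, 0.026]
eef_rot: [-180.0, -0.0, -89.7]
contact_force: [-0.7, 0.0, -0.1]
gripper_width: 0.0876
```

Call:
step_arm(increments=[{"tx": 0,"ty": 0,"tz": 0,"ax": 0,"ay": 0,"az": 0,"claw": -1},{"tx": 0,"ty": 0,"tz": 0,"ax": 0,"ay": 0,"az": 0,"claw": -1},{"tx": 0,"ty": 0,"tz": 0,"ax": 0,"ay": 0,"az": 0,"claw": -1},{"tx": 0,"ty": 0,"tz": 0,"ax": 0,"ay": 0,"az": 0,"claw": -1},{"tx": 0,"ty": 0,"tz": 0,"ax": 0,"ay": 0,"az": 0,"claw": -1},{"tx": 0,"ty": 0,"tz": 0,"ax": 0,"ay": 0,"az": 0,"claw": -1}])

```text
time_s: 15.3
tcp_pos: [0.5276, -0.1658, 0.0258]
eef_rot: [180.0, -0.0, -89.7]
contact_force: [-1.0, 0.8, 3.7]
gripper_width: 0.0493
```

Call:
step_arm(increments=[{"tx": 0,"ty": 0,"tz": 15,"ax": 0,"ay": 0,"az": 0,"claw": -1},{"tx": -10,"ty": 0,"tz": 46,"ax": 0,"ay": 0,"az": 0,"claw": -1},{"tx": -15,"ty": 0,"tz": 46,"ax": 0,"ay": 0,"az": 0,"claw": -1},{"tx": -20,"ty": 0,"tz": 45,"ax": 0,"ay": 0,"az": 0,"claw": -1},{"tx": -25,"ty": 0,"tz": 42,"ax": 0,"ay": 0,"az": 0,"claw": -1},{"tx": -25,"ty": 10,"tz": 40,"ax": 0,"ay": 0,"az": 4,"claw": -1},{"tx": -15,"ty": 40,"tz": 22,"ax": 0,"ay": 0,"az": 6,"claw": -1},{"tx": 0,"ty": 48,"tz": 0,"ax": 0,"ay": 0,"az": 6,"claw": -1},{"tx": 0,"ty": 48,"tz": 0,"ax": 0,"ay": 0,"az": 6,"claw": -1},{"tx": 0,"ty": 48,"tz": 0,"ax": 0,"ay": 0,"az": 6,"claw": -1},{"tx": 0,"ty": 48,"tz": 0,"ax": 0,"ay": 0,"az": 6,"claw": -1},{"tx": 0,"ty": 48,"tz": 0,"ax": 0,"ay": 0,"az": 6,"claw": -1}])

```text
time_s: 16.5
tcp_pos: [0.4169, 0.1261, 0.2816]
eef_rot: [-180.0, 0.0, -49.5]
contact_force: [0.8, 0.2, -1.1]
gripper_width: 0.0491
```

Call:
step_arm(increments=[{"tx": 0,"ty": 48,"tz": 0,"ax": 0,"ay": 0,"az": 6,"claw": -1},{"tx": 0,"ty": 48,"tz": 0,"ax": 0,"ay": 0,"az": 6,"claw": -1},{"tx": 0,"ty": 48,"tz": 0,"ax": 0,"ay": 0,"az": 6,"claw": -1},{"tx": 5,"ty": 46,"tz": 0,"ax": 0,"ay": 0,"az": 6,"claw": -1},{"tx": 20,"ty": 36,"tz": 0,"ax": 0,"ay": 0,"az": 0,"claw": -1},{"tx": 30,"ty": 20,"tz": 0,"ax": 0,"ay": 0,"az": 0,"claw": -1},{"tx": 32,"ty": 11,"tz": -15,"ax": 0,"ay": 0,"az": 0,"claw": -1},{"tx": 15,"ty": 0,"tz": -15,"ax": 0,"ay": 0,"az": 0,"claw": -1},{"tx": 0,"ty": 0,"tz": 0,"ax": 0,"ay": 0,"az": 0,"claw": -1},{"tx": 0,"ty": 0,"tz": 0,"ax": 0,"ay": 0,"az": 0,"claw": -1}])

```text
time_s: 17.5
tcp_pos: [0.5193, 0.3803, 0.2503]
eef_rot: [179.9, 0.0, -25.8]
contact_force: [-0.7, 0.0, -0.7]
gripper_width: 0.0496
```

Call:
step_arm(increments=[{"tx": 0,"ty": 2,"tz": -20,"ax": 0,"ay": 0,"az": 0,"claw": -1},{"tx": 0,"ty": 0,"tz": -15,"ax": 0,"ay": 0,"az": 0,"claw": -1},{"tx": 0,"ty": 0,"tz": -6,"ax": 0,"ay": 0,"az": 0,"claw": -1},{"tx": 0,"ty": 0,"tz": 0,"ax": 0,"ay": 0,"az": 0,"claw": -1},{"tx": 0,"ty": 0,"tz": 0,"ax": 0,"ay": 0,"az": 0,"claw": 0.5},{"tx": 0,"ty": 0,"tz": 0,"ax": 0,"ay": 0,"az": 0,"claw": 0.5},{"tx": 0,"ty": 0,"tz": 0,"ax": 0,"ay": 0,"az": 0,"claw": 0.5},{"tx": 0,"ty": 0,"tz": 30,"ax": 0,"ay": 0,"az": 0,"claw": 0.5},{"tx": 0,"ty": 0,"tz": 40,"ax": 0,"ay": 0,"az": 0,"claw": 0.5},{"tx": 0,"ty": 0,"tz": 35,"ax": 0,"ay": 0,"az": 0,"claw": 0.5}])

```text
time_s: 18.5
tcp_pos: [0.52, 0.3833, 0.3179]
eef_rot: [-179.9, -0.0, -25.7]
contact_force: [1.6, 0.4, -0.1]
gripper_width: 0.0655
```

```bash
python3 - <<'E'
from h import *
s=r.get_state();print(s['tcp_pos'],s['eef_rot'],s['time_s'],s['contact_force'])
a=cap('top')['image'][145:275,60:400];b=cap('wrist')['image']
b=cv2.resize(b,None,fx=.7,fy=.7);a=cv2.resize(a,None,fx=2,fy=2);b=cv2.copyMakeBorder(b,0,0,0,680-b.shape[1],0)
cv2.imwrite('pics/m6.png',np.vstack([a,b]))
E
```

```text
[0.52003208 0.38333039 0.31790511] [-1.79932043e+02 -4.77259147e-02 -2.57383258e+01] 18.5 [ 1.55001486  0.38260013 -0.0926741 ]
```

View pics/m6.png

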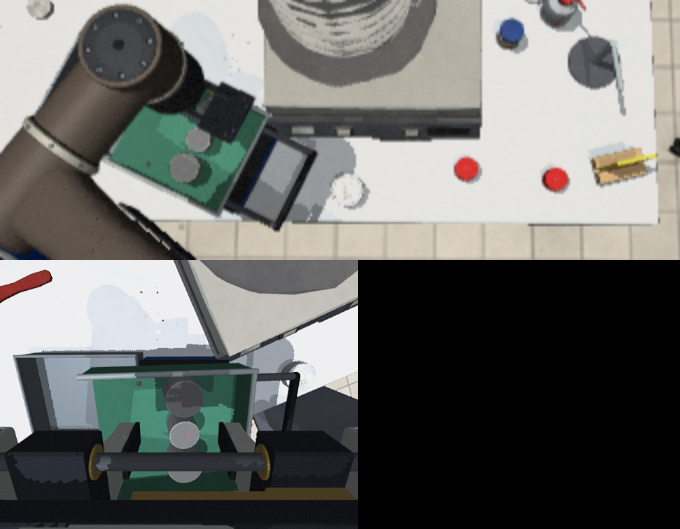

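All three cores stand in the skip (wrist part: 183,400; 183,435; 183,470). Next comes the handle, with the tool tilted back 20° to clear the tub.

Call:
step_arm(increments=[{"tx": -29,"ty": -34,"tz": 0,"ax": 0,"ay": 0,"az": 0,"claw": 0.2},{"tx": -29,"ty": -34,"tz": 0,"ax": 0,"ay": 0,"az": 0,"claw": 0.2},{"tx": -29,"ty": -34,"tz": 0,"ax": 3.6,"ay": -1.7,"az": 0,"claw": 0.2},{"tx": -29,"ty": -34,"tz": 0,"ax": 3.6,"ay": -1.7,"az": 0,"claw": 0.2},{"tx": -27,"ty": -32,"tz": 0,"ax": 3.6,"ay": -1.7,"az": 0,"claw": 0.2},{"tx": 0,"ty": 0,"tz": -20,"ax": 3.6,"ay": -1.7,"az": 0,"claw": 0.2},{"tx": 0,"ty": 0,"tz": -30,"ax": 3.6,"ay": -1.7,"az": 0,"claw": 0.2},{"tx": 0,"ty": 0,"tz": -30,"ax": 0,"ay": 0,"az": 0,"claw": 0.2},{"tx": 0,"ty": 0,"tz": 0,"ax": 0,"ay": 0,"az": 0,"claw": 0.2}])

```text
time_s: 19.5
tcp_pos: [0.375, 0.2133, 0.2327]
eef_rot: [-160.3, 0.3, -25.8]
contact_force: [-0.3, 0.1, -0.1]
gripper_width: 0.0524
```

```bash
python3 - <<'E'
from h import *
from scipy.spatial.transform import Rotation as Ro
s=r.get_state();print(s['tcp_pos'],s['eef_rot'],s['time_s'],s['contact_force'],s['joints'])
M=Ro.from_euler('xyz',s['eef_rot'],degrees=True).as_matrix();print('tool z',M[:,2],'y',M[:,1])
c=cap('wrist');cv2.imwrite('pics/w7.png',c['image']);P=cloud(c)
V=c['image'].max(2)
d=np.array([np.cos(np.radians(64.7)),np.sin(np.radians(64.7))]);n=np.array([-d[1],d[0]]);o=np.array([.476,.425])
w=P[...,:2]-o; U=w@d;W=w@n
m=(P[...,2]>.125)&(P[...,2]<.155)&(V<90)&(abs(U+.2)<.03)&(abs(W)<.09)
print(m.sum(),U[m].mean(),np.percentile(U[m],[2,98]),np.percentile(W[m],[2,98]),np.percentile(P[m][:,2],[50,95]))
E
```

```text
[0.37495558 0.21328743 0.23268055] [-160.31179497    0.27437415  -25.7774108 ] 19.5 [-0.25529828  0.14793367 -0.10384152] [ 51.86926078 -12.42689543 -37.58094412  -6.12449192 -45.79569384
  15.84139672]
tool z [ 0.14245029  0.30533723 -0.94152912] y [-0.410906   -0.84714596 -0.33689758]
3078 -0.19830407402642058 [-0.20531194 -0.17453194] [-0.07377746  0.06797322] [0.14568348 0.14749318]
```

Call:
step_arm(increments=[{"tx": 5,"ty": 10,"tz": -28,"ax": 0,"ay": 0,"az": 0,"claw": 0.2},{"tx": 5,"ty": 10,"tz": -28,"ax": 0,"ay": 0,"az": 0,"claw": 0.2},{"tx": 4,"ty": 8,"tz": -22,"ax": 0,"ay": 0,"az": 0,"claw": 0.2},{"tx": 2,"ty": 4,"tz": -12,"ax": 0,"ay": 0,"az": 0,"claw": 0.2},{"tx": 0,"ty": 0,"tz": 0,"ax": 0,"ay": 0,"az": 0,"claw": 0.2},{"tx": 0,"ty": 0,"tz": 0,"ax": 0,"ay": 0,"az": 0,"claw": 0.2}])

```text
time_s: 20.15
tcp_pos: [0.3935, 0.2483, 0.1468]
eef_rot: [-160.1, 0.1, -25.7]
contact_force: [-0.5, 0.8, -0.1]
gripper_width: 0.0525
```

Call:
step_arm(increments=[{"tx": 0,"ty": 0,"tz": 0,"ax": 0,"ay": 0,"az": 0,"claw": -1},{"tx": 0,"ty": 0,"tz": 0,"ax": 0,"ay": 0,"az": 0,"claw": -1},{"tx": 0,"ty": 0,"tz": 0,"ax": 0,"ay": 0,"az": 0,"claw": -1},{"tx": 0,"ty": 0,"tz": 0,"ax": 0,"ay": 0,"az": 0,"claw": -1},{"tx": 0,"ty": 0,"tz": 0,"ax": 0,"ay": 0,"az": 0,"claw": -1},{"tx": 0,"ty": 0,"tz": 0,"ax": 0,"ay": 0,"az": 0,"claw": -1},{"tx": 0,"ty": 0,"tz": 0,"ax": 0,"ay": 0,"az": 0,"claw": -1}], newtons=15)

```text
time_s: 20.85
tcp_pos: [0.3909, 0.2442, 0.1439]
eef_rot: [-160.5, 0.2, -25.7]
contact_force: [-3.4, -10.1, 5.2]
gripper_width: 0.0134
```

```bash
python3 - <<'E'
import numpy as np
# handle arc increments (mm) every ~0.1 rad, world frame
d=np.array([.427,.904]);R=np.hypot(.21,.03);a0=np.arctan2(.03,-.21)
pt=lambda th:np.array([*(R*np.cos(a0-th)*d),R*np.sin(a0-th)])*1000
th=np.linspace(0,1.23,13)
p=np.array([pt(t) for t in th]);print(th.round(2));print(np.diff(p,axis=0).round(1).tolist(),(p[-1]-p[0]).round(1))
E
```

```text
[0.   0.1  0.2  0.31 0.41 0.51 0.62 0.72 0.82 0.92 1.02 1.13 1.23]
[[1.8, 3.8, 21.3], [2.7, 5.7, 20.8], [3.6, 7.6, 20.0], [4.5, 9.4, 19.1], [5.3, 11.1, 17.9], [6.0, 12.7, 16.5], [6.7, 14.2, 15.0], [7.3, 15.5, 13.3], [7.9, 16.7, 11.5], [8.3, 17.6, 9.6], [8.7, 18.4, 7.5], [9.0, 19.0, 5.4]] [ 71.8 151.9 177.9]
```

Call:
step_arm(increments=[{"tx": 0.9,"ty": 1.9,"tz": 10.6,"ax": -0.7,"ay": 0.35,"az": 0,"claw": -1},{"tx": 0.9,"ty": 1.9,"tz": 10.6,"ax": -0.7,"ay": 0.35,"az": 0,"claw": -1},{"tx": 1.3,"ty": 2.8,"tz": 10.4,"ax": -0.7,"ay": 0.35,"az": 0,"claw": -1},{"tx": 1.3,"ty": 2.8,"tz": 10.4,"ax": -0.7,"ay": 0.35,"az": 0,"claw": -1},{"tx": 1.8,"ty": 3.8,"tz": 10,"ax": -0.7,"ay": 0.35,"az": 0,"claw": -1},{"tx": 1.8,"ty": 3.8,"tz": 10,"ax": -0.7,"ay": 0.35,"az": 0,"claw": -1},{"tx": 2.3,"ty": 4.7,"tz": 9.5,"ax": -0.7,"ay": 0.35,"az": 0,"claw": -1},{"tx": 2.3,"ty": 4.7,"tz": 9.5,"ax": -0.7,"ay": 0.35,"az": 0,"claw": -1},{"tx": 2.6,"ty": 5.5,"tz": 9,"ax": -0.7,"ay": 0.35,"az": 0,"claw": -1},{"tx": 2.6,"ty": 5.5,"tz": 9,"ax": -0.7,"ay": 0.35,"az": 0,"claw": -1},{"tx": 3,"ty": 6.3,"tz": 8.3,"ax": -0.7,"ay": 0.35,"az": 0,"claw": -1},{"tx": 3,"ty": 6.3,"tz": 8.3,"ax": -0.7,"ay": 0.35,"az": 0,"claw": -1}], newtons=30)

```text
time_s: 22.05
tcp_pos: [0.4144, 0.2932, 0.26]
eef_rot: [-170.1, 0.4, -25.8]
contact_force: [-6.6, -9.2, 4.8]
gripper_width: 0.0127
```

Call:
step_arm(increments=[{"tx": 3.3,"ty": 7.1,"tz": 7.5,"ax": -0.7,"ay": 0.35,"az": 0,"claw": -1},{"tx": 3.3,"ty": 7.1,"tz": 7.5,"ax": -0.7,"ay": 0.35,"az": 0,"claw": -1},{"tx": 3.6,"ty": 7.8,"tz": 6.7,"ax": -0.7,"ay": 0.35,"az": 0,"claw": -1},{"tx": 3.6,"ty": 7.8,"tz": 6.7,"ax": -0.7,"ay": 0.35,"az": 0,"claw": -1},{"tx": 3.9,"ty": 8.3,"tz": 5.8,"ax": -0.7,"ay": 0.35,"az": 0,"claw": -1},{"tx": 3.9,"ty": 8.3,"tz": 5.8,"ax": -0.7,"ay": 0.35,"az": 0,"claw": -1},{"tx": 4.1,"ty": 8.8,"tz": 4.8,"ax": -0.7,"ay": 0.35,"az": 0,"claw": -1},{"tx": 4.1,"ty": 8.8,"tz": 4.8,"ax": -0.7,"ay": 0.35,"az": 0,"claw": -1},{"tx": 4.3,"ty": 9.2,"tz": 3.8,"ax": -0.7,"ay": 0.35,"az": 0,"claw": -1},{"tx": 4.3,"ty": 9.2,"tz": 3.8,"ax": -0.7,"ay": 0.35,"az": 0,"claw": -1},{"tx": 4.5,"ty": 9.5,"tz": 2.7,"ax": -0.7,"ay": 0.35,"az": 0,"claw": -1},{"tx": 0,"ty": 0,"tz": 0,"ax": 0,"ay": 0,"az": 0,"claw": -1}])

```text
time_s: 23.25
tcp_pos: [0.4603, 0.3899, 0.3212]
eef_rot: [-178.1, 0.3, -25.8]
contact_force: [0.3, -2.2, 3.5]
gripper_width: 0.0128
```

Call:
step_arm(increments=[{"tx": 0,"ty": 0,"tz": 0,"ax": 0,"ay": 0,"az": 0,"claw": -1},{"tx": 0,"ty": 0,"tz": 0,"ax": 0,"ay": 0,"az": 0,"claw": -1},{"tx": 0,"ty": 0,"tz": 0,"ax": 0,"ay": 0,"az": 0,"claw": -1},{"tx": 0,"ty": 0,"tz": 0,"ax": 0,"ay": 0,"az": 0,"claw": -1},{"tx": 0,"ty": 0,"tz": 0,"ax": 0,"ay": 0,"az": 0,"claw": -1},{"tx": 0,"ty": 0,"tz": 0,"ax": 0,"ay": 0,"az": 0,"claw": -1},{"tx": 0,"ty": 0,"tz": 0,"ax": 0,"ay": 0,"az": 0,"claw": -1},{"tx": 0,"ty": 0,"tz": 0,"ax": 0,"ay": 0,"az": 0,"claw": -1}])

```text
time_s: 24.05
tcp_pos: [0.4597, 0.3886, 0.3209]
eef_rot: [-178.1, 0.4, -25.8]
contact_force: [4.3, -3.2, -0.4]
gripper_width: 0.013
```

```bash
python3 - <<'E'
from h import *
s=r.get_state();print(s['tcp_pos'],s['time_s'],s['contact_force'])
a=cap('top')['image'][130:270,60:260];b=cap('scene')['image'][90:240,80:280]
cv2.imwrite('pics/m8.png',np.vstack([cv2.resize(a,(571,400))[:300],cv2.resize(b,(571,428))[:300]]))
E
```

```text
[0.45965352 0.38859949 0.32092764] 24.05 [ 4.33772924 -3.24392327 -0.38926784]
```

View pics/m8.png

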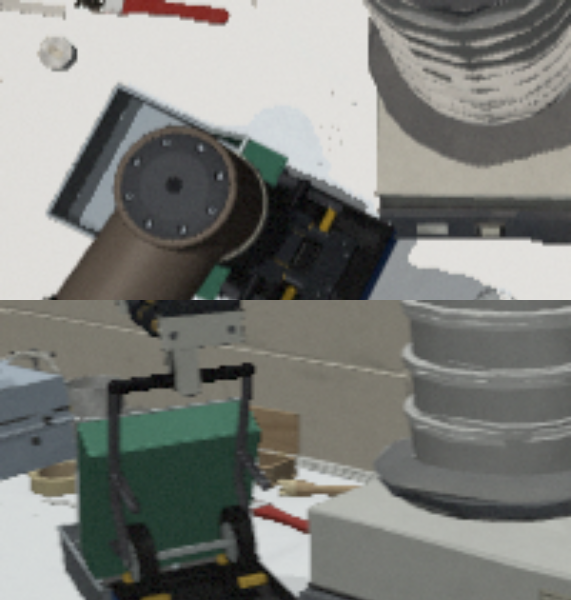

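Call:
step_arm(increments=[{"tx": 2,"ty": 4,"tz": 1,"ax": 0,"ay": 0,"az": 0,"claw": -1},{"tx": 2,"ty": 4,"tz": 1,"ax": 0,"ay": 0,"az": 0,"claw": -1},{"tx": 0,"ty": 0,"tz": 0,"ax": 0,"ay": 0,"az": 0,"claw": -1},{"tx": 0,"ty": 0,"tz": 0,"ax": 0,"ay": 0,"az": 0,"claw": -1},{"tx": 0,"ty": 0,"tz": 0,"ax": 0,"ay": 0,"az": 0,"claw": -1},{"tx": 0,"ty": 0,"tz": 0,"ax": 0,"ay": 0,"az": 0,"claw": -1},{"tx": 0,"ty": 0,"tz": 0,"ax": 0,"ay": 0,"az": 0,"claw": -1},{"tx": 0,"ty": 0,"tz": 0,"ax": 0,"ay": 0,"az": 0,"claw": -1}])

```text
time_s: 24.95
tcp_pos: [0.4636, 0.3969, 0.3231]
eef_rot: [-178.1, 0.4, -25.8]
contact_force: [3.9, -3.0, 0.3]
gripper_width: 0.0132
```

Call:
step_arm(increments=[{"tx": -4,"ty": -8,"tz": -2,"ax": 0,"ay": 0,"az": 0,"claw": -1},{"tx": -4.5,"ty": -9.5,"tz": -2.7,"ax": 0.7,"ay": -0.35,"az": 0,"claw": -1},{"tx": -4.3,"ty": -9.2,"tz": -3.8,"ax": 0.7,"ay": -0.35,"az": 0,"claw": -1},{"tx": -4.3,"ty": -9.2,"tz": -3.8,"ax": 0.7,"ay": -0.35,"az": 0,"claw": -1},{"tx": -4.1,"ty": -8.8,"tz": -4.8,"ax": 0.7,"ay": -0.35,"az": 0,"claw": -1},{"tx": -4.1,"ty": -8.8,"tz": -4.8,"ax": 0.7,"ay": -0.35,"az": 0,"claw": -1},{"tx": -3.9,"ty": -8.3,"tz": -5.8,"ax": 0.7,"ay": -0.35,"az": 0,"claw": -1},{"tx": -3.9,"ty": -8.3,"tz": -5.8,"ax": 0.7,"ay": -0.35,"az": 0,"claw": -1},{"tx": -3.6,"ty": -7.8,"tz": -6.7,"ax": 0.7,"ay": -0.35,"az": 0,"claw": -1},{"tx": -3.6,"ty": -7.8,"tz": -6.7,"ax": 0.7,"ay": -0.35,"az": 0,"claw": -1},{"tx": -3.3,"ty": -7.1,"tz": -7.5,"ax": 0.7,"ay": -0.35,"az": 0,"claw": -1},{"tx": -3.3,"ty": -7.1,"tz": -7.5,"ax": 0.7,"ay": -0.35,"az": 0,"claw": -1}])

```text
time_s: 26.15
tcp_pos: [0.4158, 0.2969, 0.2609]
eef_rot: [-169.4, 0.3, -25.8]
contact_force: [2.3, -1.7, -2.0]
gripper_width: 0.0133
```

Call:
step_arm(increments=[{"tx": -3,"ty": -6.5,"tz": -8.4,"ax": 0.8,"ay": -0.4,"az": 0,"claw": -1},{"tx": -3,"ty": -6.5,"tz": -8.4,"ax": 0.8,"ay": -0.4,"az": 0,"claw": -1},{"tx": -2.7,"ty": -5.7,"tz": -9,"ax": 0.8,"ay": -0.4,"az": 0,"claw": -1},{"tx": -2.7,"ty": -5.7,"tz": -9,"ax": 0.8,"ay": -0.4,"az": 0,"claw": -1},{"tx": -2.3,"ty": -4.8,"tz": -9.5,"ax": 0.8,"ay": -0.4,"az": 0,"claw": -1},{"tx": -2.3,"ty": -4.8,"tz": -9.5,"ax": 0.8,"ay": -0.4,"az": 0,"claw": -1},{"tx": -1.8,"ty": -3.8,"tz": -10,"ax": 0.8,"ay": -0.4,"az": 0,"claw": -1},{"tx": -1.8,"ty": -3.8,"tz": -10,"ax": 0.8,"ay": -0.4,"az": 0,"claw": -1},{"tx": -1.3,"ty": -2.8,"tz": -10.4,"ax": 0.8,"ay": -0.4,"az": 0,"claw": -1},{"tx": -1.3,"ty": -2.8,"tz": -10.4,"ax": 0.8,"ay": -0.4,"az": 0,"claw": -1},{"tx": -0.5,"ty": -1,"tz": -5.3,"ax": 0.8,"ay": -0.4,"az": 0,"claw": -1},{"tx": -0.5,"ty": -1,"tz": -5.3,"ax": 0.8,"ay": -0.4,"az": 0,"claw": -1}])

```text
time_s: 27.35
tcp_pos: [0.3919, 0.247, 0.1547]
eef_rot: [-158.8, 0.2, -25.7]
contact_force: [-4.2, -4.0, -1.0]
gripper_width: 0.013
```

Call:
step_arm(increments=[{"tx": -0.4,"ty": -1,"tz": -4,"ax": 0,"ay": 0,"az": 0,"claw": -1},{"tx": -0.4,"ty": -1,"tz": -4,"ax": 0,"ay": 0,"az": 0,"claw": -1},{"tx": 0,"ty": 0,"tz": -2,"ax": 0,"ay": 0,"az": 0,"claw": -1},{"tx": 0,"ty": 0,"tz": 0,"ax": 0,"ay": 0,"az": 0,"claw": -1},{"tx": 0,"ty": 0,"tz": 0,"ax": 0,"ay": 0,"az": 0,"claw": -1}])

```text
time_s: 27.85
tcp_pos: [0.3912, 0.2455, 0.1449]
eef_rot: [-158.9, 0.2, -25.7]
contact_force: [-6.1, -2.1, -2.8]
gripper_width: 0.0132
```

Call:
step_arm(increments=[{"tx": 0,"ty": 0,"tz": -1,"ax": 0,"ay": 0,"az": 0,"claw": -1},{"tx": 0,"ty": 0,"tz": 0,"ax": 0,"ay": 0,"az": 0,"claw": 0.2},{"tx": 0,"ty": 0,"tz": 0,"ax": 0,"ay": 0,"az": 0,"claw": 0.2},{"tx": 0,"ty": 0,"tz": 0,"ax": 0,"ay": 0,"az": 0,"claw": 0.2},{"tx": 0,"ty": 0,"tz": 0,"ax": 0,"ay": 0,"az": 0,"claw": 0.2},{"tx": -3,"ty": -6,"tz": 17,"ax": 0,"ay": 0,"az": 0,"claw": 0.2},{"tx": -6,"ty": -13,"tz": 38,"ax": 0,"ay": 0,"az": 0,"claw": 0.2},{"tx": -6,"ty": -13,"tz": 40,"ax": 0,"ay": 0,"az": 0,"claw": 0.2},{"tx": 0,"ty": 0,"tz": 45,"ax": -4.5,"ay": 2.1,"az": 0,"claw": 0.2},{"tx": 0,"ty": 0,"tz": 20,"ax": -4.5,"ay": 2.1,"az": 0,"claw": 0.2},{"tx": 0,"ty": -20,"tz": 0,"ax": -4.5,"ay": 2.1,"az": 0,"claw": 0.2},{"tx": 10,"ty": -40,"tz": 0,"ax": -4.5,"ay": 2.1,"az": 0,"claw": 0.2}])

```text
time_s: 29.05
tcp_pos: [0.388, 0.1553, 0.3067]
eef_rot: [-178.6, -0.2, -25.6]
contact_force: [0.6, 0.3, -1.4]
gripper_width: 0.0527
```

```bash
python3 - <<'E'
from h import *
s=r.get_state();print(s['tcp_pos'],s['eef_rot'],s['time_s'],s['contact_force'])
t=cap('top');a=t['image'][130:270,60:400];b=cap('scene')['image'][90:300,80:440]
cv2.imwrite('pics/m9.png',np.vstack([cv2.resize(a,(680,280)),cv2.resize(b,(680,310))]))
P=cloud(t);c=t
print('handle z',P[238:244,205:211,2].max())
for c in (cap('scene'),t):
    P=cloud(c);hsv=cv2.cvtColor(c['image'],cv2.COLOR_BGR2HSV).astype(int);V=hsv[...,2];S=hsv[...,1]
    m=(hsv[...,0]>20)&(hsv[...,0]<35)&(S>120)&(P[...,1]<-.2)&(P[...,1]>-.45)&(P[...,2]>.1)&(P[...,2]<.2)
    q=P[m];(cx,cy),wh,an=cv2.minAreaRect(q[:,:2].astype(np.float32));pc=np.linalg.svd(q[:,:2]-q[:,:2].mean(0))[2][0]
    print(c['n'],'tag',q.mean(0),'dir',np.degrees(np.arctan2(pc[1],pc[0])),'z',np.percentile(q[:,2],[5,99]))
    m=(P[...,2]>.165)&(P[...,2]<.2)&(P[...,0]>.5)&(P[...,0]<.68)&(P[...,1]<-.26)&(P[...,1]>-.36)
    q=P[m];pc=np.linalg.svd(q-q.mean(0))[2][0];print('peg',m.sum(),q.mean(0),'dir',np.degrees(np.arctan2(pc[1],pc[0])),pc,'ends',q[q[:,0].argmin()],q[q[:,0].argmax()])
E
```

```text
[0.38795289 0.15533616 0.3067377 ] [-1.78556851e+02 -1.60829038e-01 -2.55548590e+01] 29.05 [ 0.58483098  0.29370875 -1.39540432]
handle z 0.7310396793933264
scene tag [ 0.44657298 -0.34652194  0.13508741] dir -76.47653537777184 z [0.10343779 0.16174269]
peg 69 [ 0.61073924 -0.31326849  0.18267268] dir -175.4416755808345 [-0.97797062 -0.07796973  0.19363417] ends [ 0.56213685 -0.31899903  0.19152583] [ 0.65205465 -0.30574438  0.17820153]
top tag [ 0.44439918 -0.33342601  0.15326829] dir 103.81757615821748 z [0.1269732 0.1677514]
peg 79 [ 0.60780352 -0.30547329  0.18190625] dir -174.4979393217101 [-0.97944877 -0.09434574  0.17826664] ends [ 0.56210226 -0.31078147  0.18378112] [ 0.65153403 -0.30502923  0.17530004]
```

View pics/m9.png

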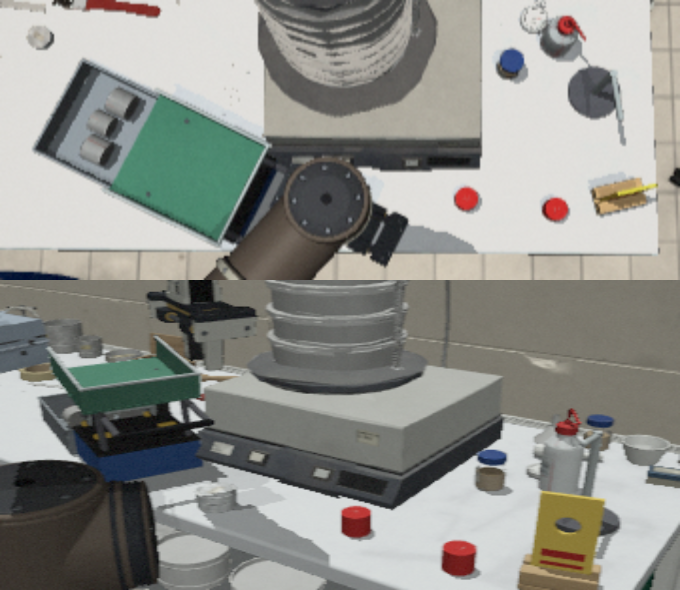

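The top part shows all three cores in the bin (100-125, 105-150) and the skip back down. Next is the tag.

Call:
step_arm(increments=[{"tx": 15,"ty": -30,"tz": 0,"ax": 0,"ay": 0,"az": -4,"claw": 0},{"tx": 10,"ty": -45,"tz": 0,"ax": 0,"ay": 0,"az": -5,"claw": 0},{"tx": 5,"ty": -47,"tz": 0,"ax": 0,"ay": 0,"az": -5,"claw": 0},{"tx": 0,"ty": -48,"tz": 0,"ax": 0,"ay": 0,"az": -5,"claw": 0},{"tx": 0,"ty": -48,"tz": 0,"ax": 0,"ay": 0,"az": -5,"claw": 0},{"tx": 0,"ty": -48,"tz": 0,"ax": 0,"ay": 0,"az": -5,"claw": 0},{"tx": 5,"ty": -48,"tz": 0,"ax": 0,"ay": 0,"az": -5,"claw": 0},{"tx": 5,"ty": -48,"tz": 0,"ax": 0,"ay": 0,"az": -5,"claw": 0},{"tx": 8,"ty": -48,"tz": 0,"ax": 0,"ay": 0,"az": -5,"claw": 0},{"tx": 10,"ty": -47,"tz": 0,"ax": 0,"ay": 0,"az": -5,"claw": 0},{"tx": 0,"ty": -40,"tz": 0,"ax": 0,"ay": 0,"az": -2,"claw": 0},{"tx": 0,"ty": 0,"tz": 0,"ax": 0,"ay": 0,"az": 0,"claw": 0}])

```text
time_s: 30.4
tcp_pos: [0.4458, -0.3465, 0.3039]
eef_rot: [-178.6, -0.1, -77.0]
contact_force: [0.6, 0.0, -0.3]
gripper_width: 0.0441
```

```bash
cat > tag.py <<'E'
from h import *
def tagpeg(c):
    P=cloud(c);hsv=cv2.cvtColor(c['image'],cv2.COLOR_BGR2HSV).astype(int);S=hsv[...,1]
    m=(hsv[...,0]>20)&(hsv[...,0]<35)&(S>100)&(P[...,2]>.05)&(P[...,0]>.3)
    q=P[m]
    if len(q)>30:
        zt=np.percentile(q[:,2],99);e=q[q[:,2]>zt-.006];pc=np.linalg.svd(e[:,:2]-e[:,:2].mean(0))[2][0]
        w=(e[:,:2]-e[:,:2].mean(0))@pc
        print(c['n'],'tag n',len(q),'mean',q.mean(0).round(4),'top z %.4f'%zt,'edge',e.mean(0).round(4),'mid',(e[:,:2].mean(0)+pc*(w.max()+w.min())/2).round(4),'len %.3f'%np.ptp(w),'dir %.1f'%np.degrees(np.arctan2(pc[1],pc[0])))
    m=(P[...,2]>.165)&(P[...,2]<.2)&(P[...,0]>.54)&(P[...,0]<.68)&(P[...,1]<-.26)&(P[...,1]>-.36)&(S<60)
    q=P[m]
    if len(q)>30:
        l=cv2.fitLine(q.astype(np.float32),cv2.DIST_HUBER,0,.01,.01).ravel();k=q[:,0]<np.percentile(q[:,0],3)
        print(c['n'],'peg',len(q),q.mean(0).round(4),'dir',l[:3].round(3),np.degrees(np.arctan2(l[1],l[0])).round(1),'tip',q[k].mean(0).round(4),'far',q[q[:,0]>np.percentile(q[:,0],97)].mean(0).round(4))
    m=(P[...,2]>.006)&(P[...,2]<.018)&(P[...,0]>.5)&(P[...,0]<.72)&(P[...,1]<-.2)&(P[...,1]>-.4)&(S<60)
    if m.sum()>50: print('foot',m.sum(),cv2.minEnclosingCircle(P[m][:,:2].astype(np.float32)))
E
python3 - <<'E'
from tag import *
s=r.get_state();print(s['tcp_pos'],s['eef_rot'],s['time_s'])
c=cap('wrist');cv2.imwrite('pics/w10.png',c['image'])
for k in(c,cap('top'),cap('scene')):tagpeg(k)
E
```

```text
[ 0.44578079 -0.34646145  0.30387215] [-1.78637662e+02 -1.20712474e-01 -7.70193994e+01] 30.4
wrist tag n 4287 mean [ 0.437  -0.3699  0.3484] top z 0.3811 edge [ 0.4349 -0.3716  0.3785] mid [ 0.4481 -0.3686] len 0.111 dir -167.3
wrist peg 1058 [ 0.6102 -0.309   0.1823] dir [ 0.977  0.088 -0.196] 5.2 tip [ 0.5637 -0.312   0.19  ] far [ 0.6515 -0.3046  0.1778]
foot 3215 ((0.668468177318573, -0.2798324227333069), 0.08265864104032516)
top tag n 52 mean [ 0.4417 -0.3198  0.1648] top z 0.5781 edge [ 0.4008 -0.3099  0.6805] mid [ 0.4008 -0.3099] len 0.000 dir 0.0
scene tag n 1378 mean [ 0.4477 -0.3013  0.1195] top z 0.3817 edge [ 0.4246 -0.3513  0.3941] mid [ 0.4222 -0.3588] len 0.055 dir -107.5
scene peg 69 [ 0.6108 -0.3133  0.1827] dir [ 0.978  0.077 -0.194] 4.5 tip [ 0.5627 -0.315   0.1903] far [ 0.6517 -0.3075  0.1788]
foot 249 ((0.6648738384246826, -0.2822480797767639), 0.0828981027007103)
```

View pics/w10.png

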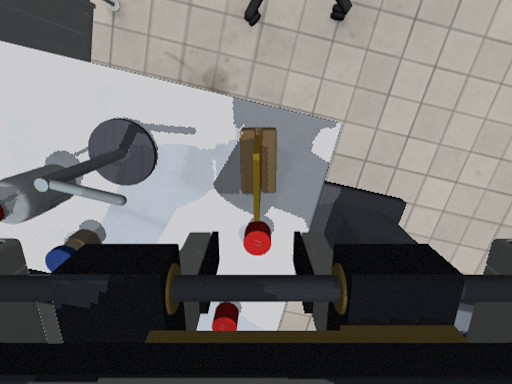

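View: tag edge-on between the fingers (257,150-220) over the rack, peg from the post (40,185) to its tip (125,200).

```bash
sed -i 's/&(P\[...,2\]>.05)&(P\[...,0\]>.3)/\&(P[...,2]>.05)\&(P[...,2]<.19)\&(P[...,0]>.38)/' tag.py; python3 - <<'E'
from tag import *
for k in(cap('wrist'),cap('scene')):tagpeg(k)
c=cap('wrist')
for u,v in((257,152),(257,215),(125,200),(45,185)):print((u,v),plane(c,u,v,.16).round(4),plane(c,u,v,.188).round(4),plane(c,u,v,.172).round(4))
E
```

```text
wrist tag n 509 mean [ 0.4491 -0.3499  0.1499] top z 0.1612 edge [ 0.4484 -0.3456  0.1599] mid [ 0.4478 -0.3432] len 0.069 dir -76.1
wrist peg 1061 [ 0.61   -0.309   0.1824] dir [ 0.978  0.082 -0.191] 4.8 tip [ 0.5636 -0.3121  0.19  ] far [ 0.6516 -0.3049  0.1774]
foot 3225 ((0.6683303117752075, -0.2798386514186859), 0.08222373574972153)
scene tag n 1333 mean [ 0.4484 -0.2962  0.1107] top z 0.1613 edge [ 0.447  -0.3466  0.1591] mid [ 0.4469 -0.3461] len 0.066 dir -76.6
scene peg 67 [ 0.6106 -0.3133  0.183 ] dir [ 0.981  0.071 -0.182] 4.1 tip [ 0.5632 -0.3151  0.1914] far [ 0.652  -0.307   0.1785]
foot 250 ((0.6683367490768433, -0.28454428911209106), 0.08170560747385025)
(257, 152) [ 0.4551 -0.3735  0.16  ] [ 0.4557 -0.3785  0.188 ] [ 0.4554 -0.3757  0.172 ]
(257, 215) [ 0.44   -0.3103  0.16  ] [ 0.442  -0.3214  0.188 ] [ 0.4409 -0.315   0.172 ]
(125, 200) [ 0.5748 -0.2937  0.16  ] [ 0.5636 -0.3064  0.188 ] [ 0.57   -0.2991  0.172 ]
(45, 185) [ 0.6561 -0.2901  0.16  ] [ 0.6369 -0.3032  0.188 ] [ 0.6479 -0.2957  0.172 ]
```

Call:
step_arm(increments=[{"tx": 2,"ty": 3,"tz": -30,"ax": -0.3,"ay": 1.4,"az": 0.9,"claw": 0},{"tx": 0,"ty": 0,"tz": -40,"ax": 0,"ay": 0,"az": 0,"claw": 0},{"tx": 0,"ty": 0,"tz": -35,"ax": 0,"ay": 0,"az": 0,"claw": 0},{"tx": 0,"ty": 0,"tz": -25,"ax": 0,"ay": 0,"az": 0,"claw": 0},{"tx": 0,"ty": 0,"tz": -17,"ax": 0,"ay": 0,"az": 0,"claw": 0},{"tx": 0,"ty": 0,"tz": 0,"ax": 0,"ay": 0,"az": 0,"claw": 0},{"tx": 0,"ty": 0,"tz": 0,"ax": 0,"ay": 0,"az": 0,"claw": 0}])

```text
time_s: 31.4
tcp_pos: [0.4481, -0.3394, 0.1588]
eef_rot: [180.0, -0.1, -75.7]
contact_force: [0.2, 0.4, 0.9]
gripper_width: 0.0439
```

Call:
step_arm(increments=[{"tx": 0,"ty": 0,"tz": 0,"ax": 0,"ay": 0,"az": 0,"claw": -1},{"tx": 0,"ty": 0,"tz": 0,"ax": 0,"ay": 0,"az": 0,"claw": -1},{"tx": 0,"ty": 0,"tz": 0,"ax": 0,"ay": 0,"az": 0,"claw": -1},{"tx": 0,"ty": 0,"tz": 0,"ax": 0,"ay": 0,"az": 0,"claw": -1},{"tx": 0,"ty": 0,"tz": 0,"ax": 0,"ay": 0,"az": 0,"claw": -1},{"tx": 0,"ty": 0,"tz": 0,"ax": 0,"ay": 0,"az": 0,"claw": -1},{"tx": 0,"ty": 0,"tz": 0,"ax": 0,"ay": 0,"az": 0,"claw": -1}], newtons=25)

```text
time_s: 32.1
tcp_pos: [0.4476, -0.34, 0.158]
eef_rot: [180.0, -0.1, -75.8]
contact_force: [0.2, 0.2, 1.2]
gripper_width: 0.0062
```

Call:
step_arm(increments=[{"tx": 0,"ty": 0,"tz": 15,"ax": 0,"ay": 0,"az": 0,"claw": -1},{"tx": 0,"ty": 0,"tz": 20,"ax": 0,"ay": 0,"az": 0,"claw": -1},{"tx": 0,"ty": 0,"tz": 25,"ax": 0,"ay": 0,"az": 0,"claw": -1},{"tx": 0,"ty": 0,"tz": 18,"ax": 0,"ay": 0,"az": -1,"claw": -1},{"tx": 15,"ty": 6,"tz": 0,"ax": 0,"ay": 0,"az": -2,"claw": -1},{"tx": 20,"ty": 8,"tz": 0,"ax": 0,"ay": 0,"az": -2,"claw": -1},{"tx": 20,"ty": 8,"tz": 0,"ax": 0,"ay": 0,"az": -2,"claw": -1},{"tx": 12,"ty": 6,"tz": 0,"ax": 0,"ay": 0,"az": -2,"claw": -1},{"tx": 5,"ty": 0,"tz": 0,"ax": 0,"ay": 0,"az": 0,"claw": -1},{"tx": 0,"ty": 0,"tz": 0,"ax": 0,"ay": 0,"az": 0,"claw": -1},{"tx": 0,"ty": 0,"tz": 0,"ax": 0,"ay": 0,"az": 0,"claw": -1}])

```text
time_s: 33.2
tcp_pos: [0.5189, -0.3121, 0.2356]
eef_rot: [179.9, -0.0, -84.8]
contact_force: [0.2, -0.7, 0.1]
gripper_width: 0.0056
```

```bash
python3 - <<'E'
from tag import *
s=r.get_state();print(s['tcp_pos'],s['eef_rot'],s['time_s'],s['contact_force'],s['gripper_width'])
c=cap('wrist');sc=cap('scene');tagpeg(c)
# tag & hole seen from the scene camera
P=cloud(sc);hsv=cv2.cvtColor(sc['image'],cv2.COLOR_BGR2HSV).astype(int)
y=((hsv[...,0]>18)&(hsv[...,0]<36)&(hsv[...,1]>90)).astype(np.uint8);y[:, :340]=0
k=max(cv2.findContours(y,0,2)[0],key=cv2.contourArea);f=np.zeros_like(y);cv2.drawContours(f,[k],-1,1,-1)
q=P[(y>0)&(f>0)];print('tag ext',np.percentile(q,[1,50,99],axis=0).round(3).tolist())
A=np.c_[q[:,1:],np.ones(len(q))];co=np.linalg.lstsq(A,q[:,0],rcond=None)[0];print('plane x=',co)
cv2.imwrite('pics/m11.png',np.vstack([cv2.resize(sc['image'][150:310,320:460],(525,600))[:600,:]]))
cv2.imwrite('pics/w11.png',c['image'])
E
```

```text
[ 0.51894449 -0.31210644  0.23562815] [ 1.79914196e+02 -4.78523493e-02 -8.47888559e+01] 33.2 [ 0.17893629 -0.68036919  0.07509522] 0.005604608074352054
wrist tag n 185 mean [ 0.5234 -0.3467  0.1488] top z 0.1896 edge [ 0.5215 -0.3496  0.1867] mid [ 0.5213 -0.3496] len 0.005 dir -174.3
wrist peg 1880 [ 0.6095 -0.3092  0.1825] dir [ 0.977  0.085 -0.197] 5.0 tip [ 0.564  -0.3124  0.1903] far [ 0.6515 -0.3046  0.1775]
foot 4454 ((0.6666768789291382, -0.2799091637134552), 0.08140251040458679)
tag ext [[0.511, -0.353, 0.088], [0.517, -0.322, 0.165], [0.525, -0.284, 0.239]]
plane x= [ 0.94218807 -0.42942663  0.88789152]
```

View pics/m11.png

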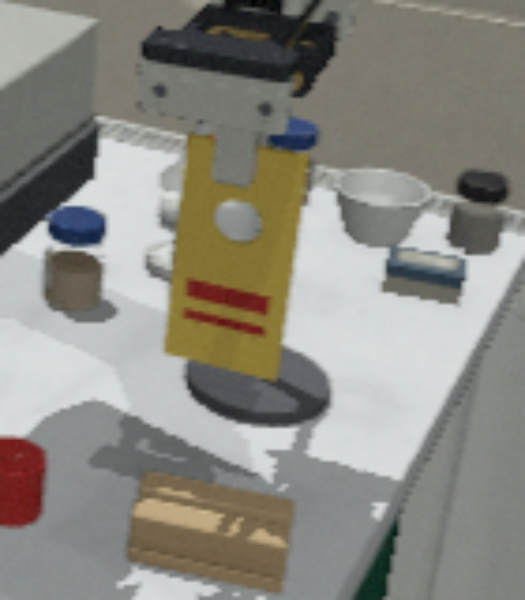

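View pics/w11.png

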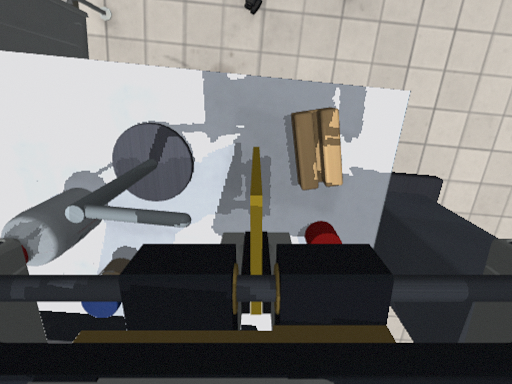

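Tag is held by its top edge with its hole at (238,221) in the scene crop. The wrist view shows the peg pointing at the tag, tip at (187,220).

```bash
python3 - <<'E'
from h import *
c=cap('scene');hsv=cv2.cvtColor(c['image'],cv2.COLOR_BGR2HSV).astype(int)
y=((hsv[...,0]>18)&(hsv[...,0]<36)&(hsv[...,1]>90)).astype(np.uint8)
m=np.zeros_like(y);m[195:225,365:402]=1-y[195:225,365:402]
n,l,st,ce=cv2.connectedComponentsWithStats(m);i=l[209,383];print(ce[i],st[i])
u,v=ce[i];ray=np.array([(u-c['cx'])/c['fx'],(v-c['cy'])/c['fy'],1])@c['R'];o=-c['R'].T@c['t'];print(o+ray*(.519-o[0])/ray[0])
for u,v in((374,234),(397,243),(371,186.5)):
  ray=np.array([(u-c['cx'])/c['fx'],(v-c['cy'])/c['fy'],1])@c['R'];print(o+ray*(.519-o[0])/ray[0])
E
```

```text
[382.92982456 208.22807018] [377 203  13  11 114]
[ 0.519      -0.31756384  0.18988593]
[ 0.519      -0.30455207  0.11931837]
[ 0.519      -0.35914297  0.11330156]
[ 0.519      -0.28486501  0.23535238]
```

Call:
step_arm(increments=[{"tx": 12,"ty": 1,"tz": 0,"ax": 0,"ay": 0,"az": 0,"claw": -1},{"tx": 12,"ty": 1,"tz": 0,"ax": 0,"ay": 0,"az": 0,"claw": -1},{"tx": 12,"ty": 1,"tz": 0,"ax": 0,"ay": 0,"az": 0,"claw": -1},{"tx": 8,"ty": 0.7,"tz": 0,"ax": 0,"ay": 0,"az": 0,"claw": -1},{"tx": 7,"ty": 0.6,"tz": -1,"ax": 0,"ay": 0,"az": 0,"claw": -1},{"tx": 7,"ty": 0.6,"tz": -1.5,"ax": 0,"ay": 0,"az": 0,"claw": -1},{"tx": 7,"ty": 0.6,"tz": -1.5,"ax": 0,"ay": 0,"az": 0,"claw": -1},{"tx": 7,"ty": 0.6,"tz": -1.5,"ax": 0,"ay": 0,"az": 0,"claw": -1},{"tx": 7,"ty": 0.6,"tz": -1.5,"ax": 0,"ay": 0,"az": 0,"claw": -1},{"tx": 0,"ty": 0,"tz": 0,"ax": 0,"ay": 0,"az": 0,"claw": -1}])

```text
time_s: 34.35
tcp_pos: [0.5992, -0.305, 0.2283]
eef_rot: [179.9, -0.1, -84.8]
contact_force: [-0.4, 0.2, -1.1]
gripper_width: 0.0061
```

```bash
python3 - <<'E'
from h import *
s=r.get_state();print(s['tcp_pos'],s['eef_rot'],s['time_s'],s['contact_force'],s['gripper_width'])
cv2.imwrite('pics/m12.png',np.hstack([cv2.resize(cap('scene')['image'][140:260,330:450],(400,400)),cv2.resize(cap('wrist')['image'][80:280,20:320],(400,267),)[:,:].repeat(1,0) if 0 else cv2.resize(cap('wrist')['image'][80:300,40:330],(400,400))]))
E
```

```text
[ 0.59918992 -0.30503692  0.22827715] [ 1.79921198e+02 -5.30320618e-02 -8.48001687e+01] 34.35 [-0.35582779  0.19711657 -1.11471604] 0.00606923939467774
```

View pics/m12.png

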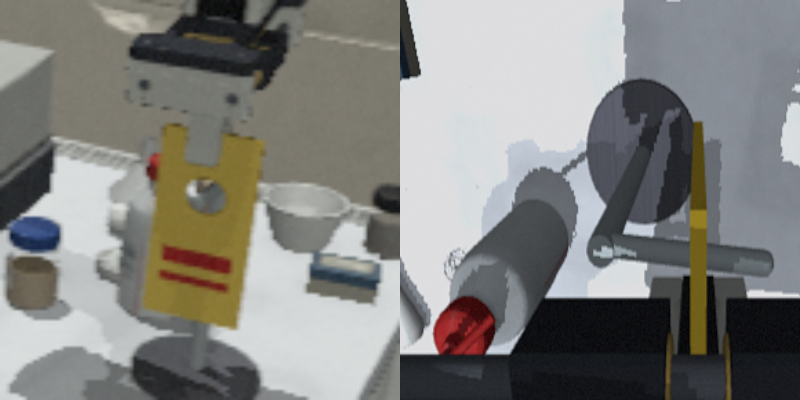

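The peg passes through the hole and is visible on both sides of the tag. Lowering onto it now.

Call:
step_arm(increments=[{"tx": 0,"ty": 0,"tz": -4,"ax": 0,"ay": 0,"az": 0,"claw": -1},{"tx": 0,"ty": 0,"tz": -3,"ax": 0,"ay": 0,"az": 0,"claw": -1},{"tx": 0,"ty": 0,"tz": -2,"ax": 0,"ay": 0,"az": 0,"claw": -1},{"tx": 0,"ty": 0,"tz": 0,"ax": 0,"ay": 0,"az": 0,"claw": -1}])

```text
time_s: 34.85
tcp_pos: [0.5984, -0.3053, 0.22]
eef_rot: [180.0, -0.1, -84.8]
contact_force: [-0.5, -0.8, 0.6]
gripper_width: 0.0059
```

Call:
step_arm(increments=[{"tx": 0,"ty": 0,"tz": -2,"ax": 0,"ay": 0,"az": 0,"claw": -1},{"tx": 0,"ty": 0,"tz": 0,"ax": 0,"ay": 0,"az": 0,"claw": -1}])

```text
time_s: 35.05
tcp_pos: [0.5989, -0.3056, 0.2195]
eef_rot: [-179.9, -0.1, -84.8]
contact_force: [-1.5, 0.3, 7.2]
gripper_width: 0.0058
```

Call:
step_arm(increments=[{"tx": 0,"ty": 0,"tz": 0,"ax": 0,"ay": 0,"az": 0,"claw": -0.8},{"tx": 0,"ty": 0,"tz": 0,"ax": 0,"ay": 0,"az": 0,"claw": -0.7},{"tx": 0,"ty": 0,"tz": 0,"ax": 0,"ay": 0,"az": 0,"claw": -0.5},{"tx": 0,"ty": 0,"tz": 0,"ax": 0,"ay": 0,"az": 0,"claw": -0.3},{"tx": 0,"ty": 0,"tz": 0,"ax": 0,"ay": 0,"az": 0,"claw": -0.3},{"tx": 0,"ty": 0,"tz": 0,"ax": 0,"ay": 0,"az": 0,"claw": -0.3},{"tx": 0,"ty": 0,"tz": 15,"ax": 0,"ay": 0,"az": 0,"claw": -0.3},{"tx": 0,"ty": 0,"tz": 25,"ax": 0,"ay": 0,"az": 0,"claw": -0.3},{"tx": 0,"ty": 0,"tz": 40,"ax": 0,"ay": 0,"az": 0,"claw": -0.3},{"tx": -30,"ty": 0,"tz": 30,"ax": 0,"ay": 0,"az": 0,"claw": -0.3},{"tx": -40,"ty": 0,"tz": 0,"ax": 0,"ay": 0,"az": 0,"claw": -0.3},{"tx": 0,"ty": 0,"tz": 0,"ax": 0,"ay": 0,"az": 0,"claw": -0.3}])

```text
time_s: 36.25
tcp_pos: [0.5255, -0.3053, 0.3304]
eef_rot: [-179.9, -0.1, -84.9]
contact_force: [0.4, -0.8, 0.6]
gripper_width: 0.0307
```

Call:
step_arm(increments=[{"tx": 0,"ty": 0,"tz": 0,"ax": 0,"ay": 0,"az": 0,"claw": -0.3},{"tx": 0,"ty": 0,"tz": 0,"ax": 0,"ay": 0,"az": 0,"claw": -0.3},{"tx": 0,"ty": 0,"tz": 0,"ax": 0,"ay": 0,"az": 0,"claw": -0.3},{"tx": 0,"ty": 0,"tz": 0,"ax": 0,"ay": 0,"az": 0,"claw": -0.3},{"tx": 0,"ty": 0,"tz": 0,"ax": 0,"ay": 0,"az": 0,"claw": -0.3},{"tx": 0,"ty": 0,"tz": 0,"ax": 0,"ay": 0,"az": 0,"claw": -0.3},{"tx": 0,"ty": 0,"tz": 0,"ax": 0,"ay": 0,"az": 0,"claw": -0.3},{"tx": 0,"ty": 0,"tz": 0,"ax": 0,"ay": 0,"az": 0,"claw": -0.3},{"tx": 0,"ty": 0,"tz": 0,"ax": 0,"ay": 0,"az": 0,"claw": -0.3},{"tx": 0,"ty": 0,"tz": 0,"ax": 0,"ay": 0,"az": 0,"claw": -0.3},{"tx": 0,"ty": 0,"tz": 0,"ax": 0,"ay": 0,"az": 0,"claw": -0.3},{"tx": 0,"ty": 0,"tz": 0,"ax": 0,"ay": 0,"az": 0,"claw": -0.3}])

```text
time_s: 37.45
tcp_pos: [0.5285, -0.3052, 0.328]
eef_rot: [180.0, -0.1, -84.8]
contact_force: [-0.1, -0.4, 0.2]
gripper_width: 0.0308
```

```bash
python3 - <<'E'
from h import *
s=r.get_state();print(s['tcp_pos'],s['time_s'],s['contact_force'],s['gripper_width'])
a=cap('scene')['image'];
cv2.imwrite('pics/m13.png',np.hstack([cv2.resize(a[120:280,330:450],(300,400)),cv2.resize(cap('top')['image'][130:270,60:310],(500,400))]))
for c in(cap('scene'),):
    P=cloud(c);hsv=cv2.cvtColor(c['image'],cv2.COLOR_BGR2HSV).astype(int)
    m=(hsv[...,0]>18)&(hsv[...,0]<36)&(hsv[...,1]>90)&(P[...,1]<-.2)&(P[...,0]>.5)&(P[...,2]<.25)&(P[...,2]>.05)
    q=P[m];A=np.c_[q[:,1:]-q[:,1:].mean(0),np.ones(len(q))];print('tag',np.percentile(q,[1,50,99],axis=0).round(3).tolist(),'plane',np.linalg.lstsq(A,q[:,0],rcond=None)[0])
E
```

```text
[ 0.5285223  -0.30521873  0.32796562] 37.45 [-0.08361167 -0.40200184  0.17944229] 0.03076329259824588
tag [[0.588, -0.345, 0.075], [0.596, -0.313, 0.154], [0.605, -0.278, 0.223]] plane [-0.0293969   0.04425862  0.59625435]
```

View pics/m13.png

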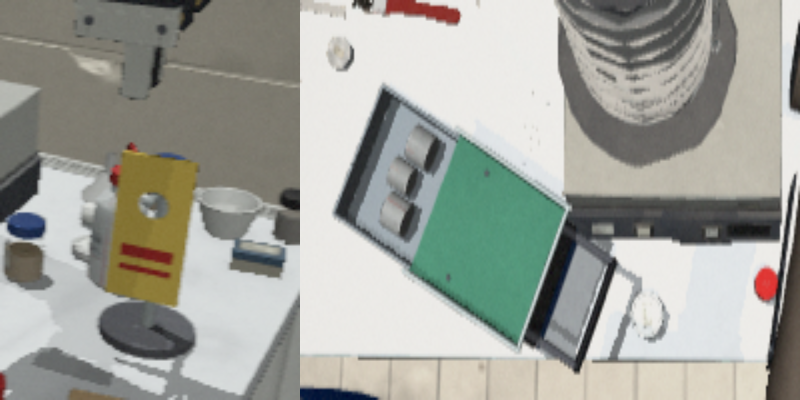

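The tag hangs free on the peg (left), and the bin holds all three cores with the skip down (right). I'll check stillness and the skip and tin readings, then hand in.

Call:
step_arm(increments=[{"tx": 0,"ty": 0,"tz": 0,"ax": 0,"ay": 0,"az": 0,"claw": -0.3},{"tx": 0,"ty": 0,"tz": 0,"ax": 0,"ay": 0,"az": 0,"claw": -0.3},{"tx": 0,"ty": 0,"tz": 0,"ax": 0,"ay": 0,"az": 0,"claw": -0.3},{"tx": 0,"ty": 0,"tz": 0,"ax": 0,"ay": 0,"az": 0,"claw": -0.3},{"tx": 0,"ty": 0,"tz": 0,"ax": 0,"ay": 0,"az": 0,"claw": -0.3},{"tx": 0,"ty": 0,"tz": 0,"ax": 0,"ay": 0,"az": 0,"claw": -0.3},{"tx": 0,"ty": 0,"tz": 0,"ax": 0,"ay": 0,"az": 0,"claw": -0.3},{"tx": 0,"ty": 0,"tz": 0,"ax": 0,"ay": 0,"az": 0,"claw": -0.3},{"tx": 0,"ty": 0,"tz": 0,"ax": 0,"ay": 0,"az": 0,"claw": -0.3},{"tx": 0,"ty": 0,"tz": 0,"ax": 0,"ay": 0,"az": 0,"claw": -0.3}])

```text
time_s: 38.6
tcp_pos: [0.5286, -0.3052, 0.3279]
eef_rot: [180.0, -0.1, -84.8]
contact_force: [-0.2, 0.0, -0.2]
gripper_width: 0.0309
```

```bash
python3 - <<'E'
from h import *
ok=[]
for i in range(2):
    c=cap('scene');P=cloud(c);hsv=cv2.cvtColor(c['image'],cv2.COLOR_BGR2HSV).astype(int)
    m=(hsv[...,0]>18)&(hsv[...,0]<36)&(hsv[...,1]>90)&(P[...,1]<-.2)&(P[...,0]>.5)&(P[...,2]<.25)&(P[...,2]>.05)
    print('tag',P[m].mean(0),np.argwhere(m).mean(0)); ok.append(np.argwhere(m).mean(0))
t=cap('top');Q=cloud(t);V=t['image'].max(2);m=(Q[...,2]>.12)&(Q[...,2]<.165)&(V<70)&(Q[...,1]>.18)&(Q[...,1]<.3)&(Q[...,0]<.46)
print('handle',m.sum(),np.median(Q[m],0));S=cv2.cvtColor(t['image'],cv2.COLOR_BGR2HSV)[...,1]
m=(Q[...,2]>.025)&(Q[...,2]<.045)&(abs(Q[...,1]-.164)<.05)&(Q[...,0]<.45);print('tin',np.median(Q[m],0))
m=(abs(Q[...,0]-.69)<.04)&(abs(Q[...,1]+.138)<.04)&(Q[...,2]>.06);print('jar',np.median(Q[m],0))
if abs(ok[0]-ok[1]).max()<.3: r.close_job();print('handed in')
E
```

```text
tag [ 0.59615303 -0.31234344  0.1530185 ] [209.53140438 390.12844037]
tag [ 0.59626384 -0.31225821  0.15320532] [209.44342291 390.12022631]
handle 148 [0.38922534 0.24772431 0.14630209]
tin [0.39608505 0.16465902 0.03343015]
jar [nan nan nan]
the job is handed in; nothing more can be done
handed in
  return _methods._mean(a, axis=axis, dtype=dtype,
  ret = um.true_divide(
```

I put the three grey cores into the skip, tipped it to about 1.2 rad so they emptied into the bin, and lowered it gently. I then hung the yellow tag on the hook and handed the job in at about 39 s; no verdict is reported. One core had been knocked about 25 mm aside during the run; I measured it again before gripping it.

**Last checks:**
- **Cores and skip:** the last picture shows all three cores in the bin. The handle is back at its starting height (0.146 m against 0.1457 m).
- **Tag:** it hangs still on the peg, its hole about 45 mm out from the post and about 0.17 m high. The fingers are clear of it, and the force reading is near zero.
- **Tin:** it is where it started.
- **Jar and bottle:** the final jar measurement gave no reading, probably because the arm hid it from the top camera. The bottle was not measured. Both stand upright where they were in the last scene picture.

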